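Weigh the cheese from the back of the deli crate

ROBOT

A 7-joint arm with a two-finger parallel gripper is mounted at the origin on the work surface. World frame = base frame: x ahead of the robot, y to its left, z up, the work surface at z = 0. Lengths are in m, angles in rad, forces in N, time in s.
With the tool pointing down it reaches from about 0.4 to 0.875 m from the base axis. Payload 19.3 kg.
Tool frame: the origin (TCP) lies at the very end of the fingers, on their centre line; the grasp point (between the pads) lies 19 mm behind it (bot.grasp_offset is the distance from the TCP to the grasp point, in m); z points along the fingers, x is the direction in which the jaws open and shut, and the axes are right-handed (so a half turn about z gives the same grasp; the last joint's range is limited). The gripper opens to 85 mm and grips with 20 to 120 N. Pads are 22 mm wide; open, the fingers measure 114 mm over their backs; the gripper's body (76 mm by 85 mm) begins 54 mm behind the grasp point. The pads swing forward as they close: fully open they stand 13 mm farther back than shut.
Start: joints at [-1.242, 0.521, -0.036, 1.599, 0.021, 1.021, -0.113], TCP at [0.243, 0.576, 0.231] pointing down, gripper open.
Joint ranges: [-2.91, 2.91], [-0.3, 2.13], [-1.5, 1.42], [0.17, 2.43], [-1.26, 4.41], [0.16, 1.93], [-2.52, 2.52]. Speed limits (rad/s): [1.89, 1.89, 2.39, 2.39, 3.01, 3.01, 3.01].

INTERFACE

Orientations are given as [roll, pitch, yaw] about the fixed x, y, z axes, in that order (R = Rz(yaw) Ry(pitch) Rx(roll)).
In Python, from workcell import status, grab_frame, calibration, job, regions_of, mark_of, bot gives the robot as it stands.
- The arm moves only by the tool carry_out, never from a script. Its argument "deltas" is one flat list of numbers, 5 for each row, row after row: the opening, from -1 (shut) to 1 (fully open), then the shift along the tool's x, y, z in cm, then the turn about the tool's z in degrees. A call has 1 to 20 rows; each row shifts and turns the commanded pose from where the row before left it, along the tool's axes as they then stand; what a row does not reach is not made up. A row lasts 1/12 s, in which the tool goes at most 41.7 mm and 7.16 degrees, less where a joint would pass 70% of its speed; a pose out of reach is approached as far as the arm can. A call with a gripper value outside its range is refused whole. The fingers move at their own pace and stop on an object; "newtons" is the grip in N (left out, the last holds). Time passes only in rows, so rows that do not move let the fingers close. It gives the time, the measured TCP pose, the force and the opening at its end, in the units of the state.
- status.observe(): the state, without advancing time (a new reading comes with each control period).
- grab_frame(name): name is "scene" or "top" or "wrist"; returns the picture (480x640x3 uint8, red, green, blue); there is no depth.
- calibration(name): a dict with "fov_y" (degrees; the focal length in pixels is half the picture's height over the tangent of half this angle, whatever the lens; pixels are square), "cx", "cy" (the principal point, pixels), "D" ([k1, k2, p1, p2, k3] as OpenCV has them; the pictures are not rectified), "R" (3x3) and "t" (3): a world point X has camera coordinates R X + t. Camera axes: x right, y down, z forward; pixel columns grow to the right and rows downward; lengths in m; the calibration is good to about 2 mm. A picture is of the moment at which its call begins: read the wrist's pose just before it. calibration takes no time and is no camera call; for the wrist camera it gives the pose at the moment of the call.
- job.job_done(): hands the job in, once; it reports no verdict.
Trained networks look in the newest picture that a camera, given by its name, has taken for a name from the list of things; names that differ only in an ending like _2 or _b are one class to them, and where a whole thing is asked for, a point or a joint stands for the part that bears it (a point fixed in the world has none). Each returns a list of dicts, best first, with "p" (0 to 1); they miss things now and then, are a little off and sometimes report something else, mostly with a low value. They report only what shows in the picture. A call takes as long as a camera call. They do not tell look-alikes from the thing itself.
- regions_of(camera, target): "region" (480x640 bool, what is visible of it) and "xy" ([column, row] in pixels, amid what is visible of it).
- mark_of(camera, target): "xy" ([column, row] in pixels: a listed point, or the origin of a listed thing).
The state is a dict: "clock": time; "qpos": joint angles; "qd": joint speeds; "joint_efforts": joint torques, N m; "position": TCP position; "tool_rot": TCP orientation; "force": force on the tool from outside, world axes, zero at the start; "moment": the same for the moment, N m; "grip_width": finger opening in m.
Only numpy, scipy, OpenCV 4.12 (cv2) and the standard library are available. Lean on these libraries where they do the work, as an engineer would, in place of code of your own. Each camera call takes 0.05 s, during which the arm holds its last target.

TASK

A customer wants the small red-waxed cheese at the back of the wooden display crate weighed, but the oil bottle, the mustard bottle and the honey jar are crowded round it: first stand all three on the dark side board, then set the cheese on the middle of the scale's round plate, and leave it there while you put each of the three back just where it stood in the crate. Keep everything upright, set things down rather than dropping them, and leave the tin, the pepper mill and the apple alone.

Things in the scene. Friction and masses are not known exactly. Their poses are not given: they have to be found in the camera images.
- oil: Loose dark-green oil bottle with a black screw cap and a white paper band, round, upright. Body 52 mm across up to 112 mm high, sloping shoulder and 24 mm neck, then the cap, 30 mm across from 150 to 180 mm high (its top). Mass about 0.4 kg. Origin: centre of its underside, z up. Starts in the crate; any of the three crate places beside or before the cheese may be its own.
- mustard: Loose yellow squeeze bottle with a green band and a green cap, round, upright. Body 54 mm across up to 104 mm high, then a shoulder, then the green cap, 40 mm across from 124 to 156 mm high (its top). Mass about 0.3 kg. Origin: centre of its underside, z up. Starts in the crate.
- honey: Loose amber honey jar with a brass lid and a white paper band, round, upright. 60 mm across all the way up, 118 mm high; the lid is the top 20 mm. Mass about 0.4 kg. Origin: centre of its underside, z up. Starts in the crate.
- cheese: Loose red-waxed cheese, a flat-topped drum 60 mm across, 44 mm high, small pale label on top, about 0.15 kg. Origin: centre of its underside, z up. Starts 5 to 9 mm from the crate's far (+x) wall; oil, mustard and honey stand 2 to 17 mm from it, left, right and on the robot's side, so fingers fit only once they are cleared; then over 65 mm is free either side along the crate's y.
- crate: Fixed open wooden slatted display crate, 168 mm (its x) by 228 mm (its y) outside, walls 9 mm thick and 51 mm high, inner floor 8 mm above the counter, a 16 mm square post 48 mm high in each inner corner. Origin: centre of its underside on the counter; x points away from the robot, z up, yaw up to 0.25 rad either way.
- board: Fixed dark wooden board lying on the counter to the left or right of the crate, 230 mm (its x) by 170 mm (its y), 18 mm thick: the side area, empty at the start. Origin: centre of its underside; x points away from the robot, z up.
- scale: Fixed white counter scale on the other side of the crate: a box 225 mm (its x) by 165 mm (its y), 50 mm high, with a round steel plate 148 mm across whose flat top is 68 mm above the counter. Origin: on the counter exactly below the plate's centre; x points away from the robot, towards -x is the grey sloping display panel, up to 60 mm high. The plate does not sink. Empty at the start.
- tin: Bystander: loose low round tin with a blue band, 66 mm across, 42 mm high, between the robot and the crate. Origin: centre of its underside.
- mill: Bystander: loose wooden pepper mill, 54 mm across, 147 mm high, standing beyond the crate on the left (+y). Origin: centre of its underside.
- apple: Bystander: loose yellow-green apple, 72 mm across, 64 mm high without its stalk, beyond the crate on the right (-y). Origin: centre of its underside.
Mind the look-alikes: they are no part of the job. There is more than one size of the honey; the one meant has the size given above.

How it is judged:
By the outcome, as a careful person would: the job done as asked, in the order asked, and still so for the second after the job is handed in, with the robot touching nothing.
It also fails if it takes over 147 s, if anything falls off the work surface, if the arm or the gripper's body presses on something with over 40 N, if the wrist force passes 120 N, or if a joint passes its speed limit or range.

## Working session

There is one attempt and no reset: what is moved stays moved. The work goes in short steps, Python scripts to look and compute and a tool call to move; the robot and the scene stay as the last step left them, time stands still between calls to the robot, and variables do not carry over. Pictures are saved under pics/ and viewed, and the job is handed in when it is done.

Besides the shell and the picture viewer there is one more tool, called in YAML: its name, and indented under it one key for each argument. carry_out: Moves the arm, as the interface text tells. Its arguments: {"type":"object","properties":{"deltas":{"type":"array","items":{"type":"number"}},"newtons":{"type":"number"}},"required":["deltas"]}

```bash
ls; mkdir -p pics
python3 - <<'E'
from workcell import status, grab_frame, calibration
import cv2
print(status.observe())
for n in ["scene","top","wrist"]:
    f=grab_frame(n); cv2.imwrite(f"pics/{n}0.png",f[:,:,::-1])
    c=calibration(n); print(n,c)
E
```

```text
pics
{'clock': 0.0, 'qpos': array([-1.24220586,  0.52200492, -0.0363598 ,  1.60001384,  0.02119008,
        1.02110078, -0.1127939 ]), 'qd': array([-2.39004407e-03, -8.22824267e-04, -6.92870980e-05, -9.49940958e-04,
        8.67234790e-04, -1.77040931e-03,  1.73911826e-03]), 'joint_efforts': array([-3.05394587e-05, -9.27115631e+01,  1.97927222e+00, -3.69919288e+01,
        1.76191342e-02,  8.51923891e-03,  3.16246212e-05]), 'position': array([0.24257094, 0.57563351, 0.23072894]), 'tool_rot': array([3.14153513e+00, 1.14101368e-03, 1.17202495e+00]), 'force': array([-0.20356827,  0.76293808, -0.2073129 ]), 'moment': array([-0.01317123, -0.03142899, -0.00356253]), 'grip_width': 0.08533059752460588}
scene {'fov_y': 47.20580862173519, 'cx': 311.6856374457613, 'cy': 240.8752589379989, 'D': array([-0.08516082,  0.        ,  0.        ,  0.        ,  0.        ]), 'R': array([[ 0.55721293,  0.83032071, -0.00901519],
       [ 0.65583555, -0.44672631, -0.6085354 ],
       [-0.50930687,  0.33317131, -0.79347552]]), 't': array([-0.30330002, -0.35018426,  1.40568845])}
top {'fov_y': 42.55742207404713, 'cx': 316.7987585977504, 'cy': 240.24281058880945, 'D': array([-0.17008659,  0.        ,  0.        ,  0.        ,  0.        ]), 'R': array([[-0.01330597, -0.99991053,  0.00137232],
       [-0.98462708,  0.01286352, -0.17419544],
       [ 0.1741622 , -0.00366906, -0.98471014]]), 't': array([0.0018835 , 0.56507461, 1.29497945])}
wrist {'fov_y': 61.75601027758122, 'cx': 335.4282656814876, 'cy': 238.8802278555684, 'D': array([-0.08335979,  0.        ,  0.        ,  0.        ,  0.        ]), 'R': array([[ 3.88229911e-01,  9.21562536e-01,  1.71214180e-04],
       [ 8.75017082e-01, -3.68679828e-01,  3.13720083e-01],
       [ 2.89175798e-01, -1.21645704e-01, -9.49515498e-01]]), 't': array([-0.62544706, -0.03982306,  0.37938792])}
```

View pics/scene0.png

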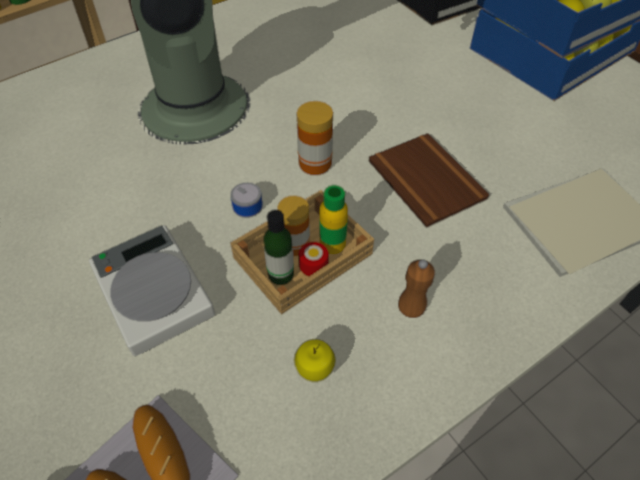

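View pics/top0.png

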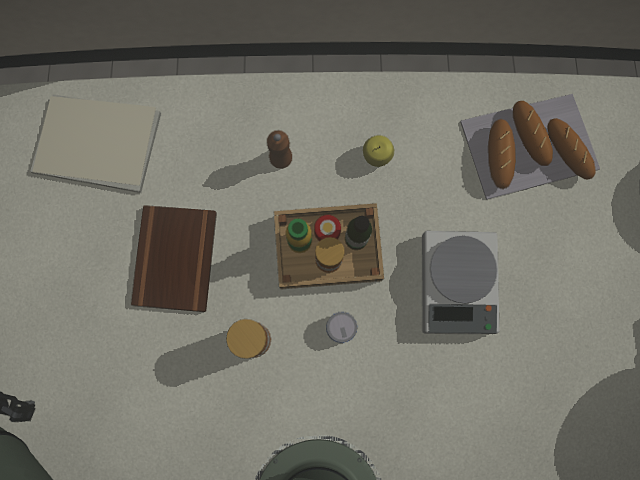

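View pics/wrist0.png

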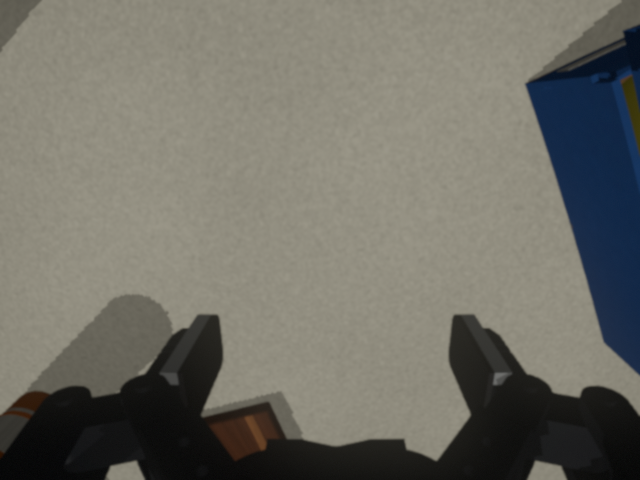

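The scene view shows the crate at about (303,250): oil (278,250), honey (294,222) on the robot side, mustard (334,220), cheese (313,258). The bigger honey look-alike is at (315,138) and the pale board at (580,220) is another decoy. In the top view the dark board is at (175,258) and the scale plate at (463,269).

```bash
cat > h.py <<'E'
import numpy as np, cv2
from workcell import status, grab_frame, calibration, job, regions_of, mark_of, bot
def K(c):
    f=240/np.tan(np.radians(c["fov_y"])/2); return np.array([[f,0,c["cx"]],[0,f,c["cy"]],[0,0,1.]])
def proj(c,X):
    X=np.atleast_2d(np.asarray(X,float)); p,_=cv2.projectPoints(X,cv2.Rodrigues(c["R"])[0],c["t"],K(c),c["D"]); return p[:,0]
def back(c,uv,z):
    u=cv2.undistortPoints(np.array(uv,float).reshape(-1,1,2),K(c),c["D"])[:,0]
    d=np.c_[u,np.ones(len(u))]@c["R"]; o=-c["R"].T@c["t"]
    return o+d*((z-o[2])/d[:,2])[:,None]
PROF={'oil':[(0,.026),(.112,.026),(.135,.012),(.15,.012),(.15,.015),(.18,.015)],
'mustard':[(0,.027),(.104,.027),(.124,.020),(.156,.020)],
'honey':[(0,.03),(.118,.03)],'cheese':[(0,.03),(.044,.03)],'tin':[(0,.033),(.042,.033)],'mill':[(0,.027),(.147,.02)],'apple':[(0.01,.02),(.032,.036),(.064,.015)]}
def sil(c,name,x,y,z0):
    m=np.zeros((480,640),np.uint8); a=np.linspace(0,2*np.pi,40,endpoint=False)
    P=PROF[name]
    for (h1,r1),(h2,r2) in zip(P[:-1],P[1:]):
        pts=np.vstack([np.c_[x+r*np.cos(a),y+r*np.sin(a),0*a+z0+h] for h,r in((h1,r1),(h2,r2))])
        cv2.fillConvexPoly(m,cv2.convexHull(proj(c,pts).astype(np.float32)).round().astype(np.int32),1)
    return m>0
E
python3 - <<'E'
from h import *
import pickle
out={}
for cam in ["top","scene"]:
    f=grab_frame(cam); c=calibration(cam)
    for n in ['oil','mustard','honey','cheese','crate','board','scale','tin','mill','apple']:
        r=regions_of(cam,n); m=mark_of(cam,n)
        out[cam,n]=(r,m)
        z={'oil':.008,'mustard':.008,'honey':.008,'cheese':.008}.get(n,0)
        for d in m[:3]: print(cam,n,'mark',round(d['p'],2),np.round(d['xy'],1),np.round(back(c,d['xy'],z)[0],4))
        for d in r[:3]: print('      reg',round(d['p'],2),np.round(d['xy'],1),d['region'].sum())
pickle.dump(out,open('det.pkl','wb'))
print(status.observe()['clock'])
E
```

```text
top oil mark 0.91 [358.3 235.4] [ 0.5823 -0.0995  0.008 ]
      reg 0.72 [359.2 229.8] 647
top mustard mark 0.57 [300.1 239. ] [0.5757 0.0318 0.008 ]
      reg 0.9 [298.5 233.5] 674
top honey mark 0.71 [250.3 337.9] [0.3559 0.1436 0.008 ]
top honey mark 0.65 [325.7 258.4] [ 0.5309 -0.0251  0.008 ]
top honey mark 0.52 [279.5 154.5] [0.7752 0.078  0.008 ]
      reg 0.64 [250.4 339. ] 1374
      reg 0.63 [329.9 255.9] 833
top cheese mark 0.95 [324.8 230.9] [ 0.5936 -0.0241  0.008 ]
      reg 0.64 [325.8 228.7] 519
top crate mark 0.64 [329.5 246.9] [ 0.5582 -0.0342  0.    ]
      reg 0.85 [341.6 258.6] 5504
      reg 0.72 [377.3 150.5] 795
top board mark 0.9 [175.2 257.1] [0.5391 0.3166 0.    ]
      reg 0.74 [174.2 257.6] 7759
top scale mark 0.77 [456.4 274.6] [ 0.4907 -0.3206  0.    ]
top scale mark 0.28 [327.2 260.1] [ 0.5281 -0.0286  0.    ]
      reg 0.91 [460.6 285.2] 7804
      reg 0.65 [341.5 325.6] 754
top tin mark 0.58 [343.4 326.6] [ 0.3786 -0.0621  0.    ]
top tin mark 0.51 [326.6 232.9] [ 0.5904 -0.0282  0.    ]
      reg 0.97 [341.5 326.2] 740
      reg 0.45 [326.8 232.6] 5
[... 680 characters left out ...]
08.7 262.1] [ 0.5831 -0.0331  0.008 ]
scene cheese mark 0.55 [411.7 305.6] [0.7755 0.0714 0.008 ]
      reg 0.81 [309.6 253.6] 801
scene crate mark 0.93 [301.7 258.7] [ 0.5635 -0.0371 -0.    ]
      reg 0.73 [296.3 262.5] 5146
scene board mark 0.78 [426.7 181.8] [0.5438 0.3127 0.    ]
      reg 0.95 [426.2 179.7] 6064
scene scale mark 0.84 [162.8 303.8] [ 0.5028 -0.3157 -0.    ]
      reg 0.74 [150.4 287.1] 9793
scene tin mark 0.95 [249.  206.5] [ 0.3823 -0.0554  0.    ]
      reg 0.75 [245.7 200.5] 873
scene mill mark 0.6 [413.1 306.8] [0.776  0.0758 0.    ]
      reg 0.82 [418.3 289. ] 1498
scene apple mark 0.58 [315.  369.2] [ 0.7765 -0.1488  0.    ]
      reg 0.91 [312.4 358.6] 1460
2.25
```

Run:
```python
from h import *
a=cv2.imread('pics/top0.png')[190:300,262:402]; b=cv2.imread('pics/scene0.png')[170:320,220:390]
cv2.imwrite('pics/ctop.png',cv2.resize(a,None,fx=5,fy=5,interpolation=cv2.INTER_CUBIC))
cv2.imwrite('pics/cscene.png',cv2.resize(b,None,fx=4,fy=4,interpolation=cv2.INTER_CUBIC))
```

```text
(no output)
```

View pics/ctop.png

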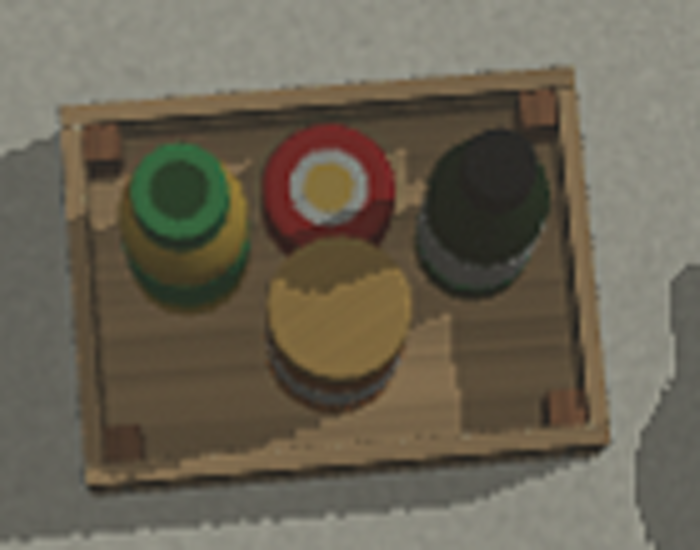

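View pics/cscene.png

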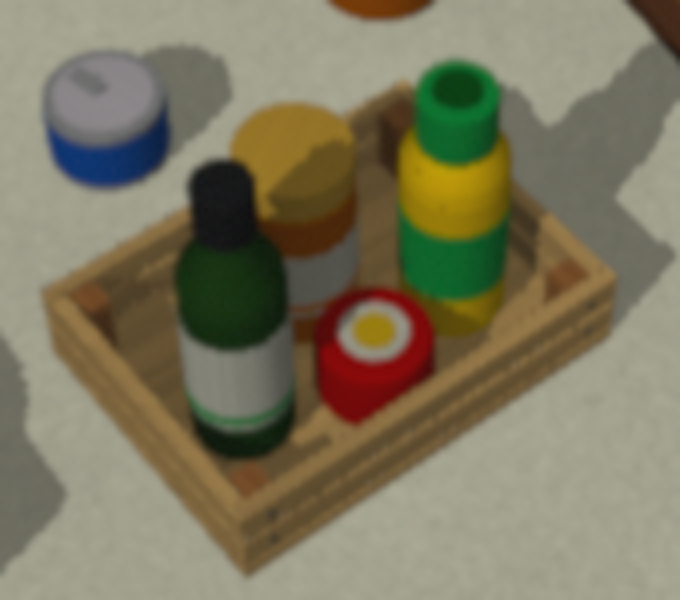

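```bash
cat > meas.py <<'E'
from h import *
T=calibration('top');S=calibration('scene')
t=lambda u,v:(262+(u-2)/5,190+(v-2)/5)
s=lambda u,v:(220+(u-1.5)/4,170+(v-1.5)/4)
for n,z,a,b in [('mustard',.164,(180,190),(457,90)),('oil',.188,(500,170),(222,178)),('honey',.126,(338,310),(293,145)),('cheese',.052,(328,188),(375,332))]:
    print(n,back(T,t(*a),z)[0].round(4),back(S,s(*b),z)[0].round(4))
C=np.array([back(T,t(*p),.051)[0] for p in [(60,107),(573,68),(608,440),(90,488)]])
D=np.array([back(S,s(*p),.051)[0] for p in [(612,280),(245,520),(43,293),(403,83)]])
for C in(C,D):
    c=C.mean(0); v=(C[0]-C[1])+(C[3]-C[2]); yaw=np.arctan2(-v[0],v[1]); w=(C[0]-C[3])+(C[1]-C[2]); print('crate',c.round(4),yaw,np.arctan2(w[1],w[0]),[np.linalg.norm(C[i]-C[i-1]).round(3) for i in range(4)])
E
python3 meas.py
```

```text
mustard [0.571  0.0329 0.164 ] [0.5727 0.0312 0.164 ]
oil [ 0.5726 -0.0935  0.188 ] [ 0.5754 -0.0936  0.188 ]
honey [ 0.5276 -0.0304  0.126 ] [ 0.5299 -0.0313  0.126 ]
cheese [ 0.5933 -0.0287  0.052 ] [ 0.5959 -0.0302  0.052 ]
crate [ 0.5554 -0.0303  0.051 ] 0.07206197180822893 0.06861120821748594 [np.float64(0.169), np.float64(0.227), np.float64(0.166), np.float64(0.225)]
crate [ 0.5595 -0.0328  0.051 ] 0.06889053818514726 0.07259335816869879 [np.float64(0.165), np.float64(0.221), np.float64(0.165), np.float64(0.224)]
```

Run:
```python
from h import *
a=cv2.imread('pics/top0.png')
b=cv2.imread('pics/scene0.png')
A=cv2.resize(a[195:345,120:225],None,fx=5,fy=5,interpolation=cv2.INTER_CUBIC)
B=cv2.resize(a[220:340,410:510],None,fx=5,fy=5,interpolation=cv2.INTER_CUBIC)
S=cv2.resize(b[220:355,85:220],None,fx=4,fy=4,interpolation=cv2.INTER_CUBIC)
cv2.imwrite('pics/cboard.png',A);cv2.imwrite('pics/cscale.png',B);cv2.imwrite('pics/cscale2.png',S)
```

```text
(no output)
```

View pics/cboard.png

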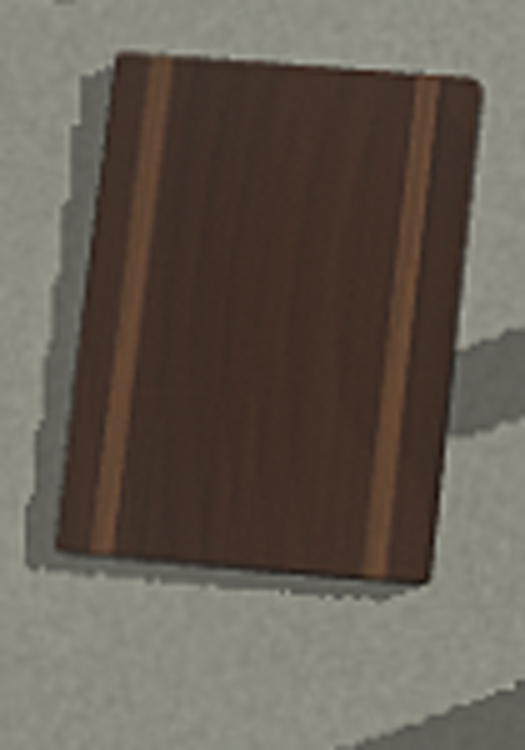

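View pics/cscale.png

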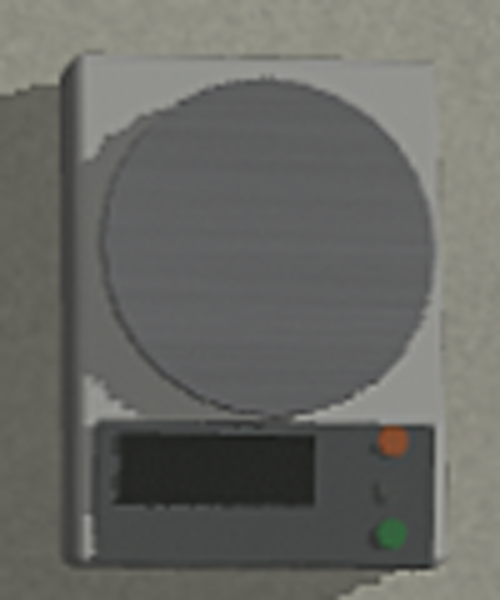

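View pics/cscale2.png

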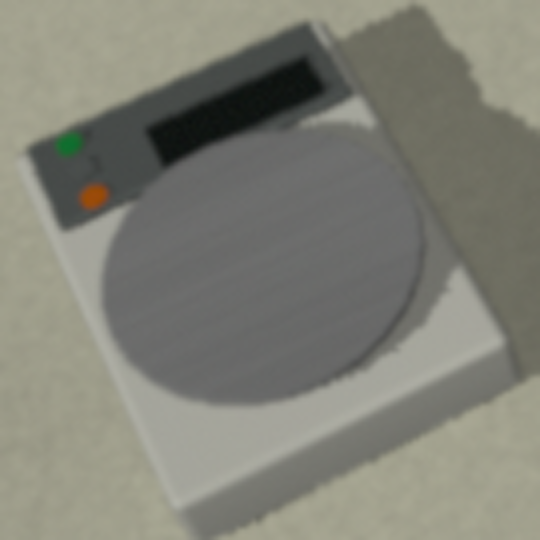

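```bash
cat >> h.py <<'E'
def plan(x,y,z,yaw=None):
    s=status.observe(); p=s['position']; rr,pp,yw=s['tool_rot']
    print('now',p.round(4),s['tool_rot'].round(4),'w',round(s['grip_width'],4),'t',round(s['clock'],2))
    if yaw is None: yaw=yw
    turn=-np.degrees((yaw-yw+np.pi)%(2*np.pi)-np.pi)
    d=np.array([x,y,z])-p
    for nm,w in (('before turn',yw),('after turn',yaw)):
        tx=d[0]*np.cos(w)+d[1]*np.sin(w); ty=d[0]*np.sin(w)-d[1]*np.cos(w)
        print(nm,'tool dx,dy,dz cm',np.round([tx*100,ty*100,-d[2]*100],2),'turn',round(turn,2))
E
python3 - <<'E'
from h import *
T=calibration('top');S=calibration('scene')
print('plate',back(T,(410+(269-2)/5,220+(247-2)/5),.068),back(S,(85+(263-1.5)/4,220+(264-1.5)/4),.068))
C=np.array([back(T,(120+(u-2)/5,195+(v-2)/5),.018)[0] for u,v in [(116,52),(484,78),(430,584),(56,551)]])
print('board',C.mean(0),np.linalg.norm(C-np.roll(C,1,0),axis=1)); w=C[0]-C[3]; print(np.arctan2(w[1],w[0]))
plan(.574,-.0935,.25,.07)
E
```

```text
plate [[ 0.49469392 -0.32077532  0.068     ]] [[ 0.50099889 -0.32284136  0.068     ]]
board [0.53616806 0.31632628 0.018     ] [0.22887644 0.17152439 0.22918653 0.17033209]
-0.08655334512806173
now [0.2427 0.5759 0.2313] [3.1416 0.     1.172 ] w 0.0856 t 2.25
before turn tool dx,dy,dz cm [-48.83  56.53  -1.87] turn 63.14
after turn tool dx,dy,dz cm [28.37 69.1  -1.87] turn 63.14
```

carry_out:
  deltas: [1,0,0,-0.5,7,1,0,0,-0.5,7,1,0,0,-0.5,7,1,0,0,-0.5,7,1,0,0,-0.5,7,1,0,0,-0.5,7,1,0,0,-0.5,7,1,0,0,-0.5,7,1,0,0,-0.5,7,1,0,0,0,0.14]
  newtons: 40

```text
clock: 3.08
position: [0.2427, 0.5763, 0.2771]
tool_rot: [-3.141, -0.001, 0.064]
force: [0.4, 0.1, 0.3]
grip_width: 0.0851
```

carry_out:
  deltas: [1,1.2,3,0,0,1,1.5,3.6,0,0,1,1.5,3.6,0,0,1,1.5,3.6,0,0,1,1.5,3.6,0,0,1,1.5,3.6,0,0,1,1.5,3.6,0,0,1,1.5,3.6,0,0,1,1.5,3.6,0,0,1,1.5,3.6,0,0,1,1.5,3.6,0,0,1,1.5,3.6,0,0,1,1.5,3.6,0,0,1,1.5,3.6,0,0,1,1.5,3.6,0,0,1,1.5,3.6,0,0,1,1.5,3.6,0,0,1,1.5,3.6,0,0,1,1.2,2,0,0,1,0,0,0,0]

```text
clock: 4.75
position: [0.5686, -0.0699, 0.2759]
tool_rot: [3.139, -0.0, 0.069]
force: [0.7, -0.1, -0.4]
grip_width: 0.0857
```

Run:
```python
from h import *
plan(.574,-.0935,.25,.07)
f=grab_frame('wrist'); cv2.imwrite("pics/w1.png",f[:,:,::-1])
```

```text
now [ 0.5686 -0.0699  0.2759] [ 3.1392e+00 -2.0000e-04  6.9400e-02] w 0.0857 t 4.75
before turn tool dx,dy,dz cm [0.38 2.39 2.59] turn -0.04
after turn tool dx,dy,dz cm [0.38 2.39 2.59] turn -0.04
```

View pics/w1.png

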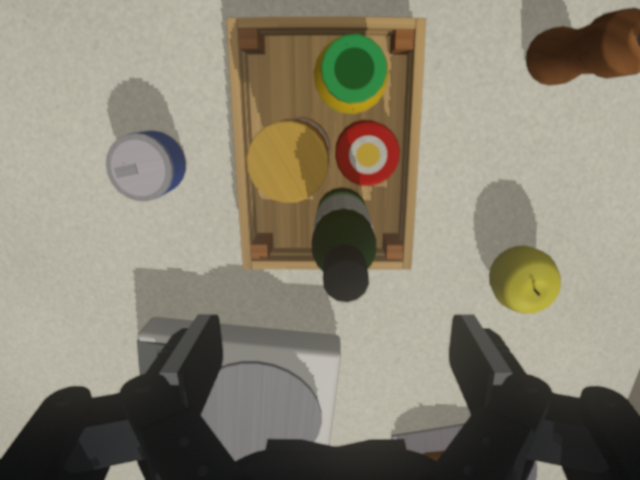

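The wrist view shows the oil cap at (346,281), honey lid at (288,161), mustard cap at (354,69) and cheese label at (368,154). I use it as a third fix.

Run:
```python
from h import *
W=calibration('wrist')
for n,z,p in [('mustard',.164,(354,69)),('honey',.126,(288,161)),('cheese',.052,(368,154)),('oil',.188,(346,282))]: print(n,back(W,p,z)[0].round(4))
C=back(W,[(227,19),(426,18),(411,270),(246,269)],.051); print(C.round(3), C.mean(0))
```

```text
mustard [0.571  0.0366 0.164 ]
honey [ 0.53   -0.0257  0.126 ]
cheese [ 0.5937 -0.0244  0.052 ]
oil [ 0.5755 -0.0898  0.188 ]
[[ 0.466  0.08   0.051]
 [ 0.632  0.092  0.051]
 [ 0.647 -0.134  0.051]
 [ 0.484 -0.145  0.051]] [ 0.55716632 -0.02665151  0.051     ]
```

carry_out:
  deltas: [1,0.2,1.0,0,0,1,0.2,1.0,0.5,0,1,0,0.3,0.5,0,1,0,0,0.5,0,1,0,0,0,0,1,0,0,0,0,1,0,0,0,0]

```text
clock: 5.38
position: [0.5729, -0.0871, 0.2614]
tool_rot: [-3.141, -0.0, 0.071]
force: [-0.1, -0.7, -0.1]
grip_width: 0.0858
```

Run:
```python
from h import *
W=calibration('wrist')
plan(.5745,-.0935,.17,.07)
f=grab_frame('wrist'); cv2.imwrite("pics/w2.png",f[:,:,::-1])
import pickle; pickle.dump(W,open('w2.pkl','wb'))
```

```text
now [ 0.5729 -0.0871  0.2614] [-3.1414e+00 -1.0000e-04  7.0800e-02] w 0.0858 t 5.38
before turn tool dx,dy,dz cm [0.11 0.65 9.14] turn 0.05
after turn tool dx,dy,dz cm [0.11 0.65 9.14] turn 0.05
```

View pics/w2.png

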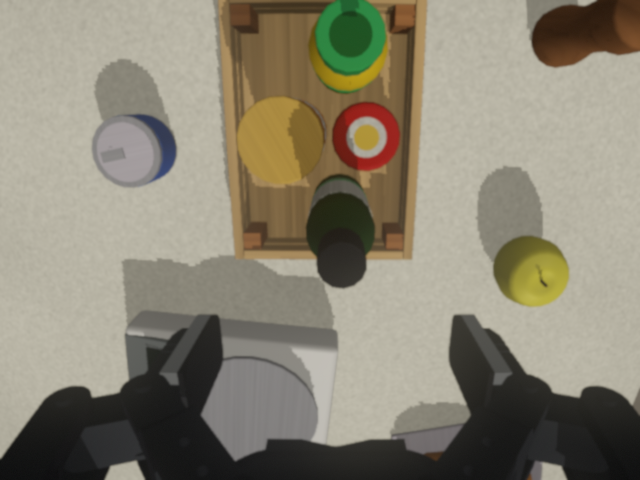

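Run:
```python
from h import *
import pickle
W=pickle.load(open('w2.pkl','rb'))
for n,z,p in [('mustard',.164,(351,35)),('honey',.126,(281,139)),('cheese',.052,(367,137)),('oil',.188,(342,265))]: print(n,back(W,p,z)[0].round(4))
```

```text
mustard [0.5726 0.0335 0.164 ]
honey [ 0.5316 -0.0287  0.126 ]
cheese [ 0.5955 -0.0279  0.052 ]
oil [ 0.5768 -0.0923  0.188 ]
```

carry_out:
  deltas: [1,0.2,0.6,0,0,1,0,0,1,0,1,0,0,2,0,1,0,0,2,0,1,0,0,2,0,1,0,0,2,0,1,0,0,1,0,1,0,0,0.7,0,1,0,0,0.4,0,1,0,0,0,0,1,0,0,0,0,1,0,0,0,0]

```text
clock: 6.43
position: [0.5758, -0.0935, 0.1511]
tool_rot: [3.141, -0.001, 0.07]
force: [-0.3, -0.4, -0.5]
grip_width: 0.0855
```

Run:
```python
from h import *
plan(.575,-.093,.15,.07)
f=grab_frame('wrist'); cv2.imwrite("pics/w3.png",f[:,:,::-1])
```

```text
now [ 0.5758 -0.0935  0.1511] [ 3.1415e+00 -1.3000e-03  6.9900e-02] w 0.0855 t 6.43
before turn tool dx,dy,dz cm [-0.07 -0.06  0.11] turn -0.0
after turn tool dx,dy,dz cm [-0.07 -0.06  0.11] turn -0.0
```

View pics/w3.png

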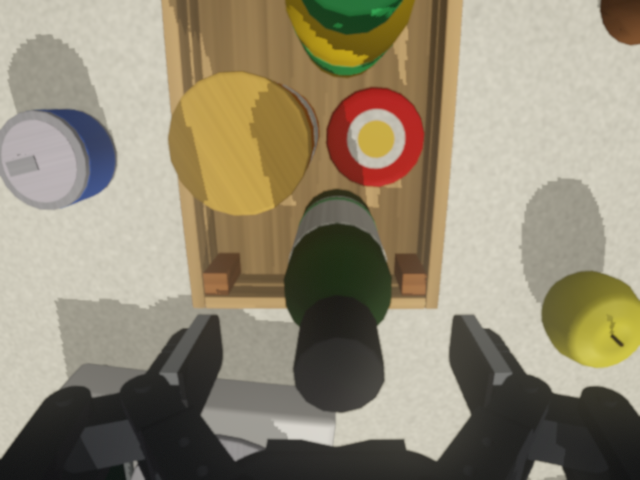

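carry_out:
  deltas: [0.3,0,0,0,0,0,0,0,0,0,-0.1,0,0,0,0,-0.1,0,0,0,0,-0.3,0,0,0,0,-0.5,0,0,0,0,-1,0,0,0,0,-1,0,0,0,0,-1,0,0,0,0,-1,0,0,0,0]

```text
clock: 7.32
position: [0.5756, -0.0934, 0.1505]
tool_rot: [3.142, -0.001, 0.07]
force: [1.5, 0.3, 3.4]
grip_width: 0.0291
```

Run:
```python
from h import *
plan(.575,-.093,.15,.07)
f=grab_frame('wrist'); cv2.imwrite("pics/w4.png",f[:,:,::-1])
```

```text
now [ 0.5756 -0.0934  0.1505] [ 3.1415e+00 -6.0000e-04  7.0000e-02] w 0.0291 t 7.32
before turn tool dx,dy,dz cm [-0.06 -0.05  0.05] turn 0.0
after turn tool dx,dy,dz cm [-0.06 -0.05  0.05] turn 0.0
```

View pics/w4.png

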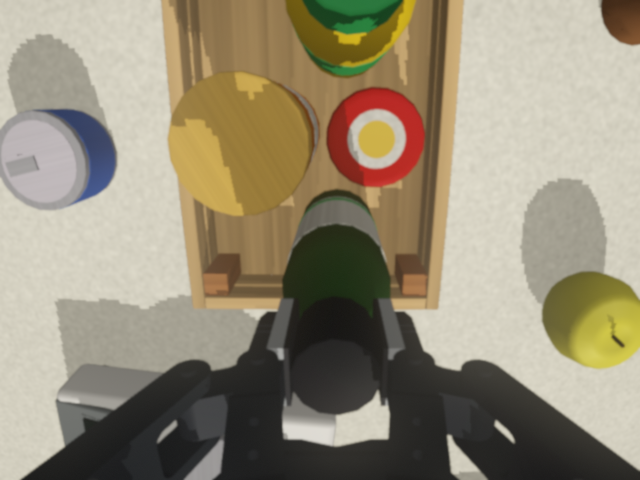

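carry_out:
  deltas: [-1,0,0,-0.2,0,-1,0,0,-0.4,0,-1,0,0,-0.8,0,-1,0,0,-1.4,0,-1,0,0,-2,0,-1,0,0,-2,0,-1,0,0,-2,0,-1,0,0,-2,0,-1,0,0,-2,0,-1,0,0,-2,0,-1,0,0,-2,0,-1,0,0,-1.6,0,-1,0,0,-1.2,0,-1,0,0,-0.6,0,-1,0,0,0,0,-1,0,0,0,0]

```text
clock: 8.7
position: [0.575, -0.0934, 0.3519]
tool_rot: [-3.141, 0.001, 0.07]
force: [0.2, 1.7, -5.6]
grip_width: 0.0291
```

Run:
```python
from h import *
plan(.611,.345,.1605,.07); print(status.observe()['force'])
f=grab_frame('scene'); cv2.imwrite("pics/s5.png",f[:,:,::-1])
```

```text
now [ 0.575  -0.0934  0.3519] [-3.1415e+00  6.0000e-04  6.9900e-02] w 0.0291 t 8.7
before turn tool dx,dy,dz cm [  6.65 -43.48  19.14] turn -0.01
after turn tool dx,dy,dz cm [  6.66 -43.48  19.14] turn -0.01
[ 0.18360926  1.66794318 -5.58949863]
```

View pics/s5.png

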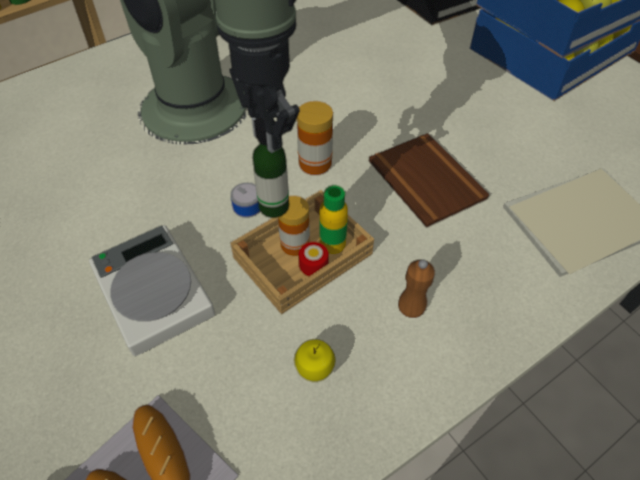

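The oil bottle hangs upright at about (272,180) in the scene view, clear of the crate.

carry_out:
  deltas: [-1,0.1,-0.5,0,0,-1,0.2,-1,0,0,-1,0.3,-1.6,0,0,-1,0.3,-2.2,0,0,-1,0.4,-2.6,0,0,-1,0.4,-2.6,0,0,-1,0.4,-2.6,0,0,-1,0.4,-2.6,0,0,-1,0.4,-2.6,0,0,-1,0.4,-2.6,0,0,-1,0.4,-2.6,0,0,-1,0.4,-2.6,0,0,-1,0.4,-2.6,0,0,-1,0.4,-2.6,0,0,-1,0.4,-2.6,0,0,-1,0.4,-2.6,0,0,-1,0.4,-2.6,0,0,-1,0.3,-2,0,0,-1,0.2,-1.4,0,0,-1,0.1,-1,0,0]

```text
clock: 10.42
position: [0.6107, 0.3481, 0.3511]
tool_rot: [3.142, 0.002, 0.072]
force: [-0.3, -0.6, -5.7]
grip_width: 0.029
```

carry_out:
  deltas: [-1,0,0,0.5,0,-1,0,0,1,0,-1,0,0,2,0,-1,0,0,2,0,-1,0,0,2,0,-1,0,0,2,0,-1,0,0,2,0,-1,0,0,2,0,-1,0,0,1.5,0,-1,0,0,1,0,-1,0,0,0.6,0,-1,0,0,0.4,0,-1,0,0,0,0,-1,0,0,0,0,-1,0,0,0,0]

```text
clock: 11.67
position: [0.6121, 0.3453, 0.1832]
tool_rot: [-3.141, -0.001, 0.07]
force: [0.3, 1.6, -6.7]
grip_width: 0.0289
```

Run:
```python
from h import *
plan(.611,.345,.1605,.07); print(status.observe()['force'])
f=grab_frame('scene'); cv2.imwrite("pics/s6.png",f[:,:,::-1])
```

```text
now [0.6121 0.3453 0.1832] [-3.141e+00 -1.100e-03  6.990e-02] w 0.0289 t 11.67
before turn tool dx,dy,dz cm [-0.11  0.02  2.27] turn -0.0
after turn tool dx,dy,dz cm [-0.11  0.02  2.27] turn -0.0
[ 0.32896794  1.56722412 -6.67004962]
```

View pics/s6.png

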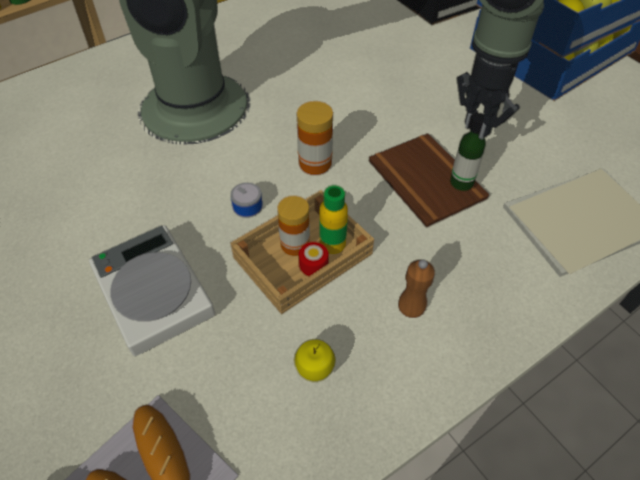

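carry_out:
  deltas: [-1,0,0,0.8,0,-1,0,0,0.6,0,-1,0,0,0.3,0,-1,0,0,0.2,0,-1,0,0,0.1,0,-1,0,0,0.1,0,-1,0,0,0.1,0,-1,0,0,0,0,-1,0,0,0,0]

```text
clock: 12.47
position: [0.6119, 0.3452, 0.1606]
tool_rot: [-3.141, -0.0, 0.07]
force: [0.6, -1.1, -3.7]
grip_width: 0.0288
```

carry_out:
  deltas: [-1,0,0,0.1,0,-1,0,0,0,0,-1,0,0,0,0]

```text
clock: 12.72
position: [0.6124, 0.3454, 0.1605]
tool_rot: [-3.141, -0.002, 0.07]
force: [0.1, 0.0, 6.1]
grip_width: 0.029
```

carry_out:
  deltas: [-1,0,0,0.1,0,-1,0,0,0,0,-1,0,0,0,0]

```text
clock: 12.97
position: [0.6127, 0.3454, 0.1604]
tool_rot: [-3.14, -0.003, 0.07]
force: [-2.2, -1.8, 16.3]
grip_width: 0.0291
```

carry_out:
  deltas: [-1,0,0,-0.1,0,-1,0,0,0,0,-0.2,0,0,0,0,0.2,0,0,0,0,0.6,0,0,0,0,1,0,0,0,0,1,0,0,0,0,1,0,0,0,0]

```text
clock: 13.63
position: [0.6117, 0.3451, 0.1592]
tool_rot: [3.141, 0.0, 0.07]
force: [0.9, 0.5, 0.1]
grip_width: 0.0852
```

Run:
```python
from h import *
plan(.572,.0325,.28,.07); print(status.observe()['force'])
f=grab_frame('wrist'); cv2.imwrite("pics/w7.png",f[:,:,::-1])
```

```text
now [0.6117 0.3451 0.1592] [3.1415e+00 1.0000e-04 6.9900e-02] w 0.0852 t 13.63
before turn tool dx,dy,dz cm [ -6.15  30.91 -12.08] turn -0.0
after turn tool dx,dy,dz cm [ -6.15  30.91 -12.08] turn -0.0
[0.86542656 0.49971636 0.13637529]
```

View pics/w7.png

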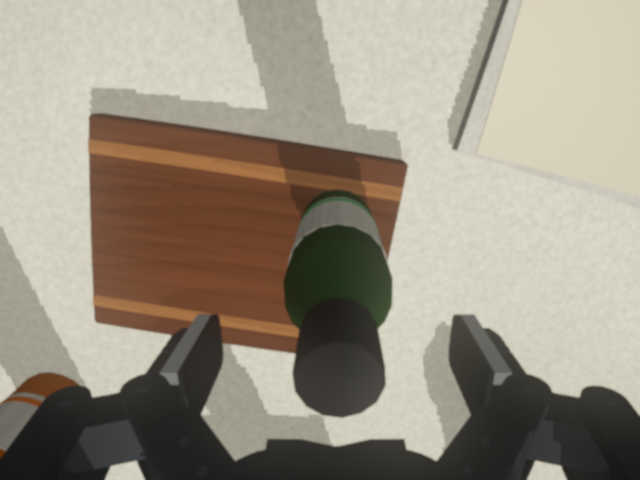

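carry_out:
  deltas: [1,0,0,-0.5,0,1,0,0,-1.5,0,1,0,0,-3,0,1,0,0,-3,0,1,0,0,-2.5,0,1,-0.2,1,-0.5,0,1,-0.4,2,0,0,1,-0.6,3,0,0,1,-0.6,3,0,0,1,-0.6,3,0,0,1,-0.6,3,0,0,1,-0.6,3,0,0,1,-0.6,3,0,0,1,-0.6,3,0,0,1,-0.6,3,0,0,1,-0.4,2,0,0,1,-0.6,1.4,0,0,1,-0.35,0.5,0,0,1,0,0,0,0,1,0,0,0,0]

```text
clock: 15.35
position: [0.566, 0.0334, 0.2693]
tool_rot: [-3.141, -0.0, 0.071]
force: [0.6, 0.3, 0.4]
grip_width: 0.0854
```

Run:
```python
from h import *
W=calibration('wrist')
plan(.572,.0325,.126,.07)
f=grab_frame('wrist'); cv2.imwrite("pics/w8.png",f[:,:,::-1])
import pickle; pickle.dump(W,open('w2.pkl','wb'))
```

```text
now [0.566  0.0334 0.2693] [-3.141 -0.     0.071] w 0.0854 t 15.35
before turn tool dx,dy,dz cm [ 0.59  0.14 14.33] turn 0.06
after turn tool dx,dy,dz cm [ 0.59  0.14 14.33] turn 0.06
```

View pics/w8.png

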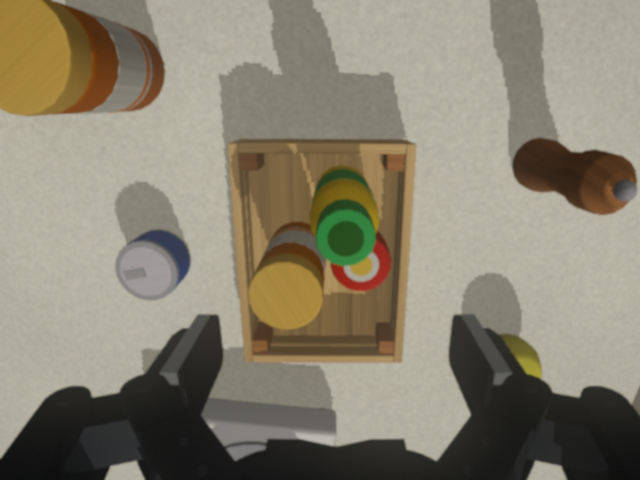

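Run:
```python
from h import *
import pickle
W=pickle.load(open('w2.pkl','rb'))
for n,z,p in [('mustard',.164,(346,236)),('honey',.126,(287,291)),('cheese',.052,(361,265))]: print(n,back(W,p,z)[0].round(4))
```

```text
mustard [0.5725 0.0358 0.164 ]
honey [ 0.5319 -0.0247  0.126 ]
cheese [ 0.5949 -0.028   0.052 ]
```

carry_out:
  deltas: [1,0.3,0.1,0,0,1,0.3,0,1,0,1,0,0,2,0,1,0,0,2,0,1,0,0,2,0,1,0,0,2,0,1,0,0,2,0,1,0,0,1.5,0,1,0,0,0.9,0,1,0,0,0.4,0,1,0,0,0.2,0,1,0,0,0,0,1,0,0,0,0]

```text
clock: 16.48
position: [0.5725, 0.0317, 0.1299]
tool_rot: [-3.142, -0.001, 0.07]
force: [0.3, 0.5, 0.1]
grip_width: 0.086
```

Run:
```python
from h import *
plan(.572,.0325,.13,.07)
f=grab_frame('wrist'); cv2.imwrite("pics/w9.png",f[:,:,::-1])
```

```text
now [0.5725 0.0317 0.1299] [-3.1415e+00 -1.0000e-03  7.0000e-02] w 0.086 t 16.48
before turn tool dx,dy,dz cm [-0.04 -0.08 -0.01] turn 0.0
after turn tool dx,dy,dz cm [-0.04 -0.08 -0.01] turn 0.0
```

View pics/w9.png

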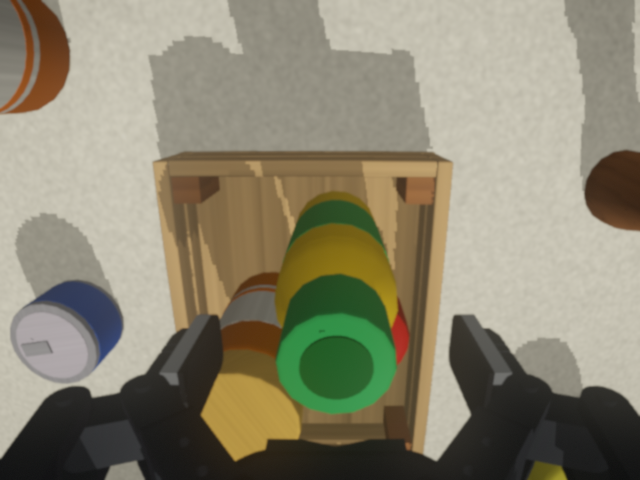

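carry_out:
  deltas: [0.4,0,0,0,0,0.2,0,0,0,0,0.1,0,0,0,0,0.1,0,0,0,0,0,0,0,0,0,-0.3,0,0,0,0,-1,0,0,0,0,-1,0,0,0,0,-1,0,0,0,0,-1,0,0,0,0]

```text
clock: 17.37
position: [0.5723, 0.0316, 0.1295]
tool_rot: [-3.142, -0.0, 0.07]
force: [-0.0, 0.2, 5.3]
grip_width: 0.039
```

carry_out:
  deltas: [-1,0,0,-0.2,0,-1,0,0,-0.4,0,-1,0,0,-0.8,0,-1,0,0,-1.4,0,-1,0,0,-2,0,-1,0,0,-2,0,-1,0,0,-2,0,-1,0,0,-2,0,-1,0,0,-1.2,0,-1,0,0,-0.6,0,-1,0,0,0,0,-1,0,0,0,0]

```text
clock: 18.37
position: [0.5718, 0.0317, 0.255]
tool_rot: [-3.142, 0.0, 0.07]
force: [-0.3, -0.2, -4.3]
grip_width: 0.0391
```

Run:
```python
from h import *
plan(.471,.357,.15,.07)
f=grab_frame('scene'); cv2.imwrite("pics/s10.png",f[:,:,::-1])
```

```text
now [0.5718 0.0317 0.255 ] [-3.1415e+00  4.0000e-04  7.0100e-02] w 0.0391 t 18.37
before turn tool dx,dy,dz cm [ -7.78 -33.16  10.5 ] turn 0.0
after turn tool dx,dy,dz cm [ -7.78 -33.15  10.5 ] turn 0.0
```

View pics/s10.png

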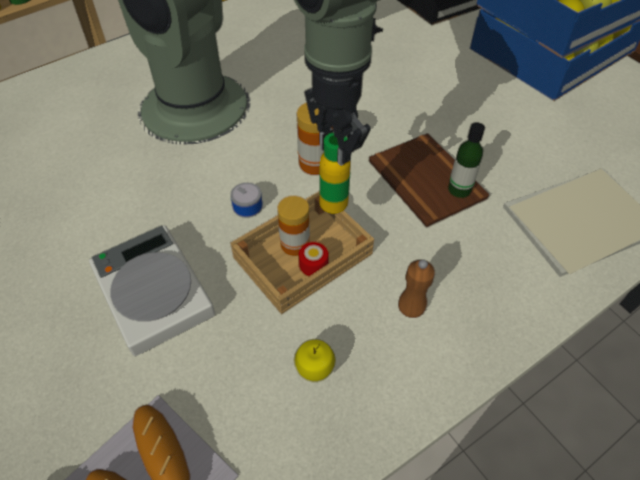

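carry_out:
  deltas: [-1,-0.2,-0.6,0,0,-1,-0.3,-1.4,0,0,-1,-0.5,-2.2,0,0,-1,-0.6,-2.6,0,0,-1,-0.6,-2.6,0,0,-1,-0.6,-2.6,0,0,-1,-0.6,-2.6,0,0,-1,-0.6,-2.6,0,0,-1,-0.6,-2.6,0,0,-1,-0.6,-2.6,0,0,-1,-0.6,-2.6,0,0,-1,-0.6,-2.6,0,0,-1,-0.5,-2.0,0,0,-1,-0.4,-1.6,0,0,-1,-0.3,-1.2,0,0,-1,-0.2,-0.8,0,0,-1,0,0,0.5,0,-1,0,0,1,0,-1,0,0,2,0,-1,0,0,2,0]

```text
clock: 20.08
position: [0.4717, 0.356, 0.1993]
tool_rot: [3.142, -0.001, 0.068]
force: [1.1, 0.2, -3.3]
grip_width: 0.0391
```

carry_out:
  deltas: [-1,0,0,2,0,-1,0,0,1.2,0,-1,0,0,0.8,0,-1,0,0,0.5,0,-1,0,0,0.3,0,-1,0,0,0,0,-1,0,0,0,0]

```text
clock: 20.67
position: [0.4714, 0.3575, 0.1529]
tool_rot: [-3.141, -0.001, 0.07]
force: [0.4, -0.7, -4.1]
grip_width: 0.039
```

Next it goes 1.34 cm down to contact.

carry_out:
  deltas: [-1,0,0,0.5,0,-1,0,0,0.3,0,-1,0,0,0.2,0,-1,0,0,0.1,0,-1,0,0,0.1,0,-1,0,0,0.1,0,-1,0,0,0,0,-1,0,0,0,0]

```text
clock: 21.33
position: [0.4712, 0.3574, 0.1396]
tool_rot: [-3.141, -0.0, 0.07]
force: [0.2, 0.8, 1.2]
grip_width: 0.039
```

carry_out:
  deltas: [-1,0,0,0.1,0,-1,0,0,0,0,-1,0,0,0,0]

```text
clock: 21.58
position: [0.4715, 0.3576, 0.1395]
tool_rot: [-3.141, -0.001, 0.07]
force: [-3.8, -2.7, 17.6]
grip_width: 0.0388
```

carry_out:
  deltas: [-1,0,0,-0.1,0,-1,0,0,0,0,0,0,0,0,0,0.4,0,0,0,0,0.8,0,0,0,0,1,0,0,0,0,1,0,0,0,0,1,0,0,0,0]

```text
clock: 22.25
position: [0.4711, 0.3574, 0.1393]
tool_rot: [3.142, -0.0, 0.07]
force: [0.1, -0.3, -0.3]
grip_width: 0.0849
```

carry_out:
  deltas: [1,0,0,-0.5,0,1,0,0,-1.5,0,1,0,0,-3,0,1,0,0,-3,0,1,0,0,-2,0,1,0,0,0,0]

```text
clock: 22.75
position: [0.4725, 0.3582, 0.2438]
tool_rot: [-3.138, -0.005, 0.07]
force: [0.2, -1.0, -0.5]
grip_width: 0.0846
```

Run:
```python
from h import *
plan(.53,-.029,.22,.07)
f=grab_frame('wrist'); cv2.imwrite("pics/w11.png",f[:,:,::-1])
```

```text
now [0.4725 0.3582 0.2438] [-3.1378 -0.0045  0.0697] w 0.0846 t 22.75
before turn tool dx,dy,dz cm [ 3.04 39.03  2.38] turn -0.02
after turn tool dx,dy,dz cm [ 3.03 39.03  2.38] turn -0.02
```

View pics/w11.png

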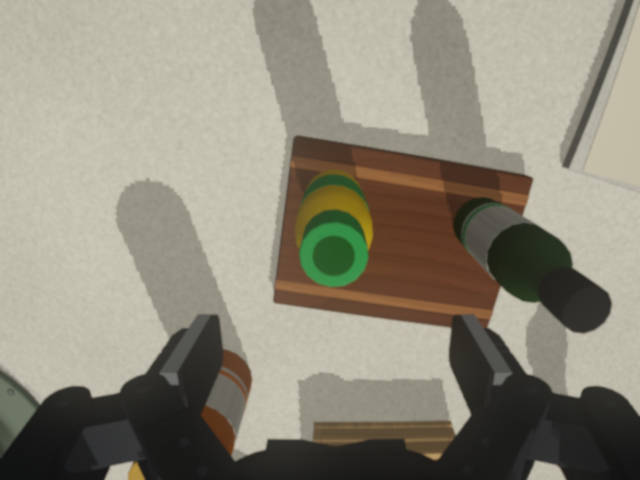

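carry_out:
  deltas: [1,0.1,1,0,0,1,0.2,2,0,0,1,0.2,3,0,0,1,0.2,3.2,0,0,1,0.2,3.2,0,0,1,0.2,3.2,0,0,1,0.2,3.2,0,0,1,0.2,3.2,0,0,1,0.3,3.2,0,0,1,0.3,3.2,0,0,1,0.3,3.2,0,0,1,0.3,3.2,0,0,1,0.2,2.4,0,0,1,0.1,1.2,0,0,1,0,0.6,0,0,1,0,0,0,0,1,0,0,0,0,1,0,0,0,0]

```text
clock: 24.3
position: [0.5281, -0.0282, 0.2391]
tool_rot: [-3.141, 0.0, 0.072]
force: [0.6, 0.1, -0.0]
grip_width: 0.0852
```

Run:
```python
from h import *
W=calibration('wrist')
plan(.53,-.029,.072,.07)
f=grab_frame('wrist'); cv2.imwrite("pics/w12.png",f[:,:,::-1])
import pickle; pickle.dump(W,open('w2.pkl','wb'))
```

```text
now [ 0.5281 -0.0282  0.2391] [-3.1412e+00  5.0000e-04  7.1700e-02] w 0.0852 t 24.3
before turn tool dx,dy,dz cm [ 0.19  0.1  16.71] turn 0.1
after turn tool dx,dy,dz cm [ 0.19  0.1  16.71] turn 0.1
```

View pics/w12.png

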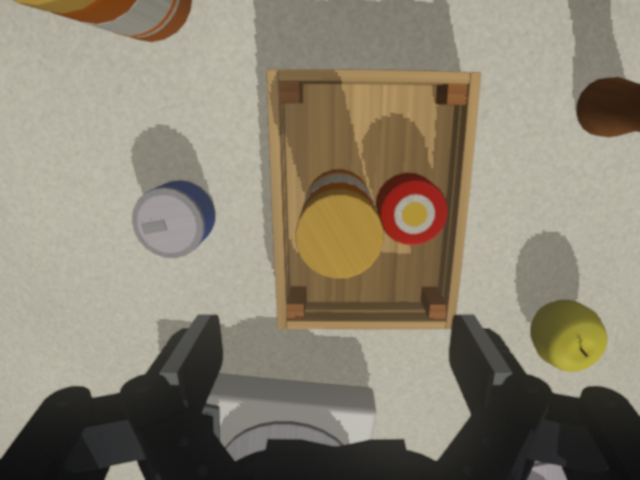

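Run:
```python
from h import *
import pickle
W=pickle.load(open('w2.pkl','rb'))
for n,z,p in [('honey',.126,(340,233)),('cheese',.052,(413,213))]: print(n,back(W,p,z)[0].round(4))
C=back(W,[(267,71),(480,73),(452,328),(280,328)],.051); print(C.round(3), C.mean(0))
```

```text
honey [ 0.5306 -0.0264  0.126 ]
cheese [ 0.5936 -0.0273  0.052 ]
[[ 0.467  0.077  0.051]
 [ 0.632  0.089  0.051]
 [ 0.646 -0.136  0.051]
 [ 0.484 -0.147  0.051]] [ 0.55736433 -0.02933139  0.051     ]
```

carry_out:
  deltas: [1,0.2,0,0.5,0,1,0,0,1.5,0,1,0,0,2,0,1,0,0,2,0,1,0,0,2,0,1,0,0,2,0,1,0,0,2,0,1,0,0,1.5,0,1,0,0,1.2,0,1,0,0,1,0,1,0,0,0.6,0,1,0,0,0.4,0,1,0,0,0,0,1,0,0,0,0]

```text
clock: 25.52
position: [0.5305, -0.0294, 0.0726]
tool_rot: [3.142, -0.0, 0.07]
force: [-0.0, 0.8, -0.6]
grip_width: 0.0855
```

Run:
```python
from h import *
plan(.53,-.0285,.072,.07)
f=grab_frame('wrist'); cv2.imwrite("pics/w13.png",f[:,:,::-1])
```

```text
now [ 0.5305 -0.0294  0.0726] [ 3.1416e+00 -4.0000e-04  7.0000e-02] w 0.0855 t 25.52
before turn tool dx,dy,dz cm [-0.04 -0.09  0.06] turn -0.0
after turn tool dx,dy,dz cm [-0.04 -0.09  0.06] turn -0.0
```

View pics/w13.png

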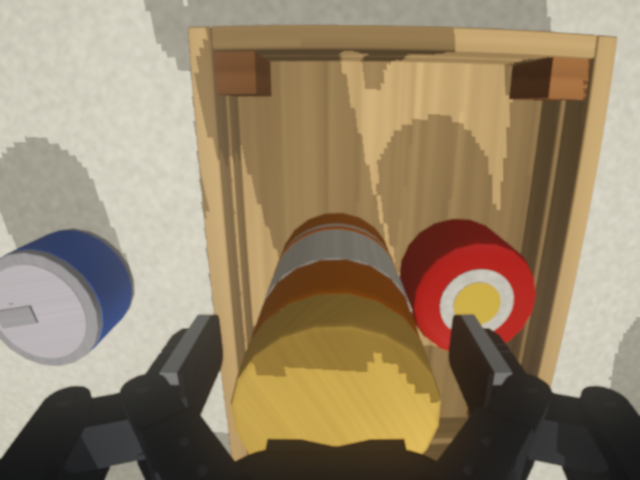

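carry_out:
  deltas: [0.7,0,0,0,0,0.6,0,0,0,0,0.5,0,0,0,0,0.45,0,0,0,0,0.3,0,0,0,0,0,0,0,0,0,-1,0,0,0,0,-1,0,0,0,0,-1,0,0,0,0,-1,0,0,0,0]

```text
clock: 26.4
position: [0.5304, -0.0294, 0.0727]
tool_rot: [-3.141, -0.0, 0.07]
force: [-0.5, 0.6, 5.9]
grip_width: 0.0594
```

carry_out:
  deltas: [-1,0,0,-0.2,0,-1,0,0,-0.4,0,-1,0,0,-0.8,0,-1,0,0,-1.4,0,-1,0,0,-2,0,-1,0,0,-2,0,-1,0,0,-2,0,-1,0,0,-1.2,0,-1,0,0,-0.6,0,-1,0,0,-0.4,0,-1,0,0,0,0,-1,0,0,0,0]

```text
clock: 27.4
position: [0.53, -0.0294, 0.1819]
tool_rot: [-3.142, 0.001, 0.07]
force: [0.1, 1.2, -4.7]
grip_width: 0.0593
```

Run:
```python
from h import *
plan(.5345,.272,.0826,.07)
f=grab_frame('scene'); cv2.imwrite("pics/s14.png",f[:,:,::-1])
```

```text
now [ 0.53   -0.0294  0.1819] [-3.1416e+00  7.0000e-04  7.0000e-02] w 0.0593 t 27.4
before turn tool dx,dy,dz cm [  2.56 -30.03   9.93] turn 0.0
after turn tool dx,dy,dz cm [  2.56 -30.03   9.93] turn 0.0
```

View pics/s14.png

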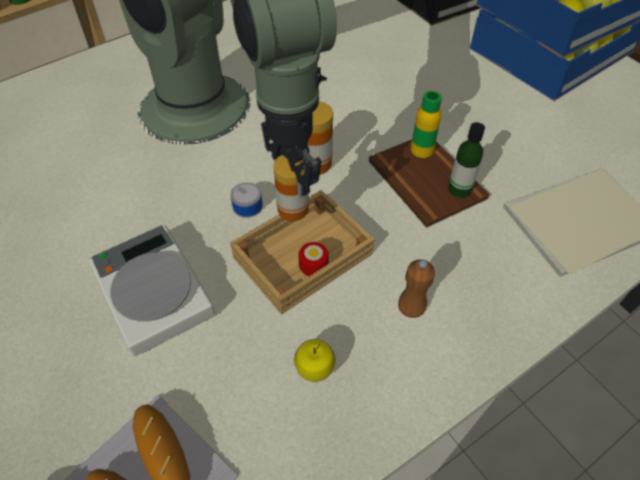

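carry_out:
  deltas: [-1,0,-0.6,0,0,-1,0.1,-1.4,0,0,-1,0.2,-2.2,0,0,-1,0.2,-2.6,0,0,-1,0.2,-2.6,0,0,-1,0.2,-2.6,0,0,-1,0.2,-2.6,0,0,-1,0.3,-2.6,0,0,-1,0.3,-2.6,0,0,-1,0.3,-2.6,0,0,-1,0.3,-2.6,0,0,-1,0.2,-2.2,0,0,-1,0.1,-1.6,0,0,-1,0,-0.9,0,0,-1,0,-0.5,0,0,-1,0,0,0.6,0,-1,0,0,1.4,0,-1,0,0,2,0,-1,0,0,1.4,0,-1,0,0,0.6,0]

```text
clock: 29.12
position: [0.5344, 0.2716, 0.1203]
tool_rot: [3.14, 0.002, 0.068]
force: [-0.4, 0.1, -3.1]
grip_width: 0.0591
```

carry_out:
  deltas: [-1,0,0,1.2,0,-1,0,0,0.8,0,-1,0,0,0.4,0,-1,0,0,0.2,0,-1,0,0,0,0,-1,0,0,0,0]

```text
clock: 29.62
position: [0.5353, 0.2737, 0.0967]
tool_rot: [-3.141, -0.001, 0.07]
force: [0.2, 0.4, -3.2]
grip_width: 0.0593
```

carry_out:
  deltas: [-1,0,0,0.5,0,-1,0,0,0.4,0,-1,0,0,0.2,0,-1,0,0,0.1,0,-1,0,0,0.1,0,-1,0,0,0.1,0,-1,0,0,0,0,-1,0,0,0,0]

```text
clock: 30.28
position: [0.5351, 0.2736, 0.0827]
tool_rot: [-3.141, -0.0, 0.07]
force: [-1.8, -2.0, 5.7]
grip_width: 0.0593
```

carry_out:
  deltas: [-1,0,0,0.1,0,-1,0,0,0,0,-1,0,0,0,0]

```text
clock: 30.53
position: [0.5352, 0.2736, 0.0826]
tool_rot: [-3.141, -0.0, 0.07]
force: [-7.5, -3.5, 23.4]
grip_width: 0.0592
```

carry_out:
  deltas: [-1,0,0,-0.1,0,-1,0,0,-0.05,0,0.5,0,0,0,0,0.8,0,0,0,0,1,0,0,0,0,1,0,0,0,0,1,0,0,0,0,1,0,0,-0.5,0,1,0,0,-1.5,0,1,0,0,-2.5,0,1,0,0,-3,0,1,0,0,-3,0,1,0,0,-2.5,0,1,0,0,-1,0,1,0,0,0,0]

```text
clock: 31.78
position: [0.536, 0.274, 0.2255]
tool_rot: [-3.14, -0.003, 0.07]
force: [-0.1, 0.4, -0.3]
grip_width: 0.0855
```

Run:
```python
from h import *
plan(.595,-.0285,.2,.07-np.pi/2)
plan(.595,-.0285,.2,.07+np.pi/2)
f=grab_frame('wrist'); cv2.imwrite("pics/w15.png",f[:,:,::-1])
```

```text
now [0.536  0.274  0.2255] [-3.1395 -0.0034  0.0699] w 0.0855 t 31.78
before turn tool dx,dy,dz cm [ 3.77 30.59  2.55] turn 89.99
after turn tool dx,dy,dz cm [30.59 -3.77  2.55] turn 89.99
now [0.536  0.274  0.2255] [-3.1395 -0.0034  0.0699] w 0.0855 t 31.78
before turn tool dx,dy,dz cm [ 3.77 30.59  2.55] turn -90.01
after turn tool dx,dy,dz cm [-30.59   3.77   2.55] turn -90.01
```

View pics/w15.png

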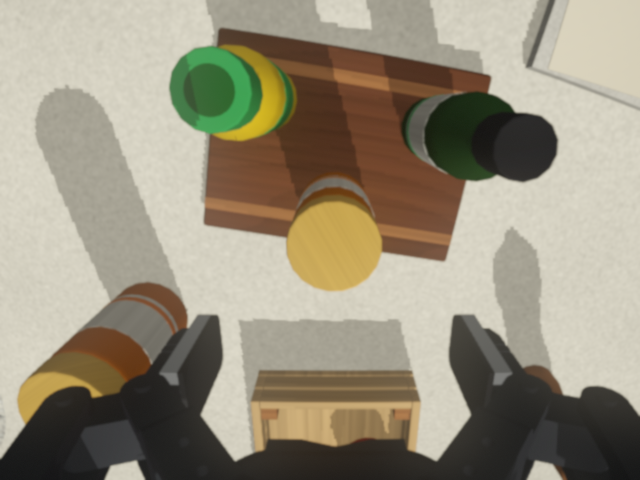

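carry_out:
  deltas: [1,0.1,0.8,0,0,1,0.2,2,0,0,1,0.4,3,0,0,1,0.4,3,0,0,1,0.4,3,0,0,1,0.4,3,0,0,1,0.4,3,0,0,1,0.4,3,0,0,1,0.4,3,0,0,1,0.4,3,0,0,1,0.2,2,0,0,1,0.1,1.2,0,0,1,0,0.6,0,0,1,0,0,0,0]

```text
clock: 33.0
position: [0.5939, -0.0299, 0.2221]
tool_rot: [3.141, 0.001, 0.069]
force: [0.8, 0.1, -0.6]
grip_width: 0.0855
```

carry_out:
  deltas: [1,0,0,0,5,1,0,0,0,7,1,0,0,0,7,1,0,0,0,7,1,0,0,0,7,1,0,0,0,7,1,0,0,0,7,1,0,0,0,7,1,0,0,0,7,1,0,0,0,7,1,0,0,0,7,1,0,0,0,7,1,0,0,0,5,1,0,0,0,3,1,0,0,0,0,1,0,0,0,0,1,0,0,0,0]

```text
clock: 34.42
position: [0.5943, -0.028, 0.2226]
tool_rot: [3.141, 0.0, -1.498]
force: [-0.2, 0.0, -0.0]
grip_width: 0.0854
```

Run:
```python
from h import *
W=calibration('wrist')
plan(.595,-.0285,.015,.07-np.pi/2)
f=grab_frame('wrist'); cv2.imwrite("pics/w16.png",f[:,:,::-1])
import pickle; pickle.dump(W,open('w2.pkl','wb'))
```

```text
now [ 0.5943 -0.028   0.2226] [ 3.1413e+00  3.0000e-04 -1.4976e+00] w 0.0854 t 34.42
before turn tool dx,dy,dz cm [ 0.05 -0.07 20.76] turn 0.18
after turn tool dx,dy,dz cm [ 0.05 -0.07 20.76] turn 0.18
```

View pics/w16.png

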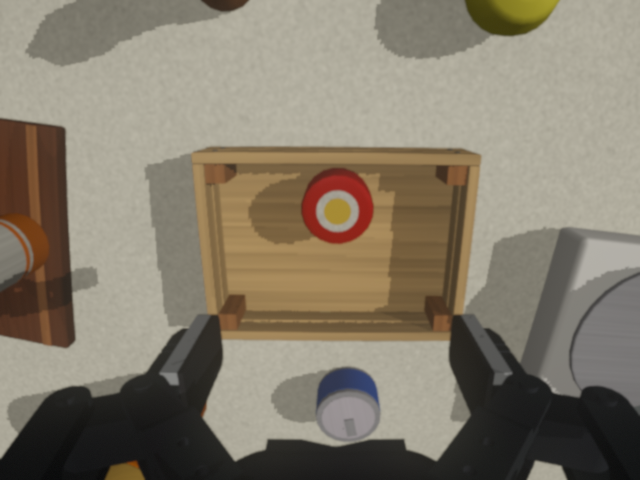

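Run:
```python
from h import *
import pickle
W=pickle.load(open('w2.pkl','rb'))
for n,z,p in [('cheese',.052,(337,211))]: print(n,back(W,p,z)[0].round(4))
C=back(W,[(192,151),(480,152),(457,340),(212,340)],.051); print(C.round(3), C.mean(0))
```

```text
cheese [ 0.5948 -0.0282  0.052 ]
[[ 0.635  0.088  0.051]
 [ 0.65  -0.136  0.051]
 [ 0.482 -0.146  0.051]
 [ 0.466  0.076  0.051]] [ 0.55824314 -0.02934648  0.051     ]
```

carry_out:
  deltas: [1,0,-0.1,0.6,0,1,0,0,1.6,0,1,0,0,2.5,0,1,0,0,2.5,0,1,0,0,2.5,0,1,0,0,2.5,0,1,0,0,2.5,0,1,0,0,2,0,1,0,0,1.5,0,1,0,0,1.0,0,1,0,0,0.8,0,1,0,0,0.4,0,1,0,0,0.3,0,1,0,0,0,0,1,0,0,0,0]

```text
clock: 35.72
position: [0.5957, -0.0289, 0.0164]
tool_rot: [-3.141, -0.0, -1.501]
force: [1.2, -0.2, 0.8]
grip_width: 0.0857
```

Run:
```python
from h import *
plan(.595,-.0285,.012,.07-np.pi/2)
f=grab_frame('wrist'); cv2.imwrite("pics/w17.png",f[:,:,::-1])
```

```text
now [ 0.5957 -0.0289  0.0164] [-3.1407 -0.     -1.5008] w 0.0857 t 35.72
before turn tool dx,dy,dz cm [-0.05  0.07  0.44] turn 0.0
after turn tool dx,dy,dz cm [-0.05  0.07  0.44] turn 0.0
```

View pics/w17.png

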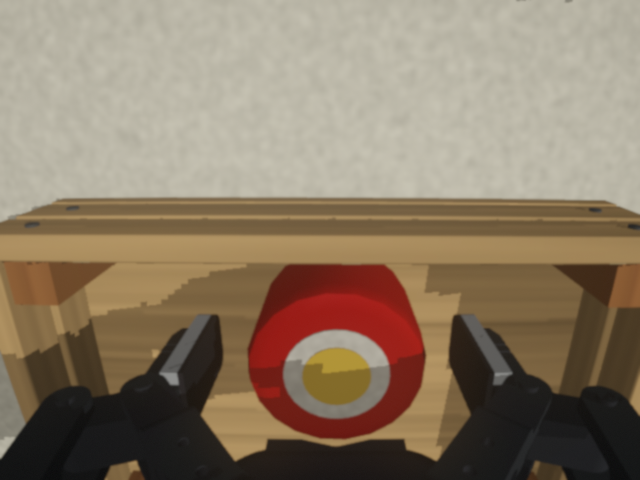

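carry_out:
  deltas: [1,0,0,0.3,0,0.7,0,0,0,0,0.6,0,0,0,0,0.5,0,0,0,0,0.45,0,0,0,0,0.3,0,0,0,0,0,0,0,0,0,-1,0,0,0,0,-1,0,0,0,0,-1,0,0,0,0,-1,0,0,0,0]
  newtons: 30

```text
clock: 36.68
position: [0.5954, -0.0289, 0.013]
tool_rot: [-3.141, 0.0, -1.501]
force: [-2.0, 0.8, 5.9]
grip_width: 0.0594
```

carry_out:
  deltas: [-1,0,0,-0.2,0,-1,0,0,-0.4,0,-1,0,0,-0.8,0,-1,0,0,-1.4,0,-1,0,0,-2,0,-1,0,0,-2,0,-1,0,0,-2,0,-1,0,0,-2,0,-1,0,0,-2,0,-1,0,0,-1.2,0,-1,0,0,-0.6,0,-1,0,0,-0.4,0,-1,0,0,0,0,-1,0,0,0,0]

```text
clock: 37.85
position: [0.595, -0.0288, 0.1622]
tool_rot: [3.141, 0.0, -1.501]
force: [0.6, 0.2, -1.6]
grip_width: 0.0592
```

Run:
```python
from h import *
W=calibration('wrist')
plan(.498,-.322,.075,.07-np.pi/2)
f=grab_frame('wrist'); cv2.imwrite("pics/w18.png",f[:,:,::-1])
```

```text
now [ 0.595  -0.0288  0.1622] [ 3.1407e+00  1.0000e-04 -1.5007e+00] w 0.0592 t 37.85
before turn tool dx,dy,dz cm [28.57 11.73  8.72] turn 0.0
after turn tool dx,dy,dz cm [28.57 11.73  8.72] turn 0.0
```

View pics/w18.png

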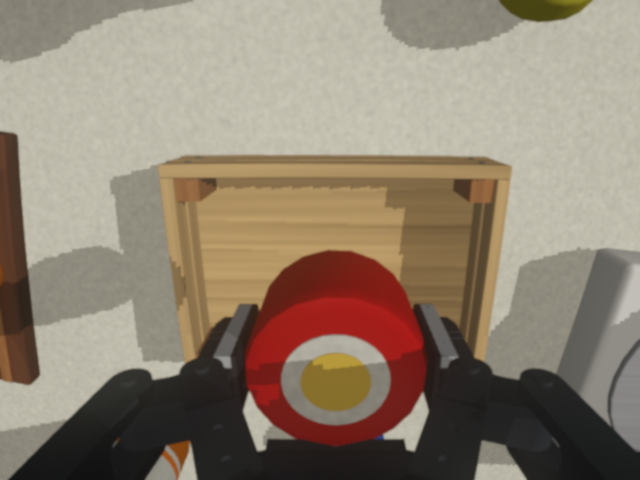

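carry_out:
  deltas: [-1,0.6,0.2,0,0,-1,1.4,0.6,0,0,-1,2.2,0.9,0,0,-1,2.4,1,0,0,-1,2.4,1,0,0,-1,2.4,1,0,0,-1,2.4,1,0,0,-1,2.4,1,0,0,-1,2.4,1,0,0,-1,2.4,1,0,0,-1,2.4,1,0,0,-1,2.4,1,0,0,-1,1.6,0.6,0,0,-1,0.8,0.3,0,0,-1,0.4,0.1,0,0,-1,0,0,0,0,-1,0,0,0,0,-1,0,0,0,0]

```text
clock: 39.4
position: [0.4991, -0.3212, 0.1626]
tool_rot: [3.142, 0.001, -1.499]
force: [0.6, 0.3, -1.4]
grip_width: 0.0593
```

Run:
```python
from h import *
W=calibration('wrist')
plan(.498,-.322,.073,.07-np.pi/2)
f=grab_frame('wrist'); cv2.imwrite("pics/w19.png",f[:,:,::-1])
f=grab_frame('scene'); cv2.imwrite("pics/s19.png",f[:,:,::-1])
import pickle; pickle.dump(W,open('w2.pkl','wb'))
```

```text
now [ 0.4991 -0.3212  0.1626] [ 3.1415e+00  5.0000e-04 -1.4994e+00] w 0.0593 t 39.4
before turn tool dx,dy,dz cm [0.07 0.12 8.96] turn 0.08
after turn tool dx,dy,dz cm [0.07 0.12 8.96] turn 0.08
```

View pics/w19.png

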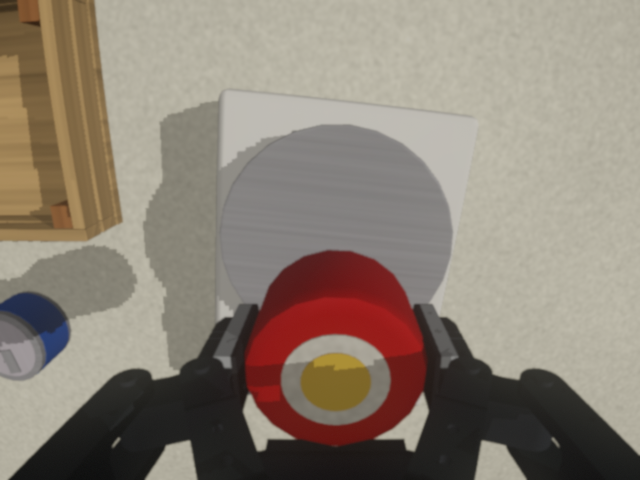

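View pics/s19.png

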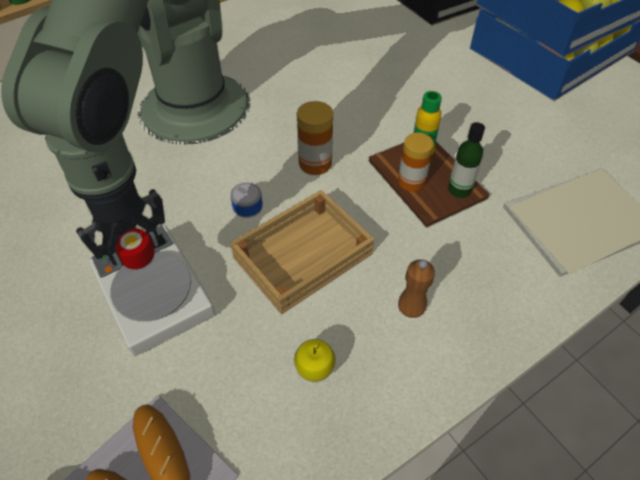

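```bash
python3 - <<'E'
from h import *
import pickle
from scipy.optimize import least_squares
W=pickle.load(open('w2.pkl','rb'))
P=back(W,[(220,232),(452,235),(337,125),(237,180),(437,180),(280,140),(398,142)],.068)
print(P.round(4))
r=least_squares(lambda c:np.hypot(P[:,0]-c[0],P[:,1]-c[1])-.074,[.498,-.322]); print(r.x,r.fun.round(4))
E
python3 - <<'E'
import cv2
a=cv2.imread('pics/w19.png')[110:300,200:480]
cv2.imwrite('pics/cw19.png',cv2.resize(a,None,fx=2.8,fy=2.8,interpolation=cv2.INTER_CUBIC))
E
```

```text
[[ 0.5005 -0.2481  0.068 ]
 [ 0.5089 -0.3923  0.068 ]
 [ 0.5695 -0.3161  0.068 ]
 [ 0.5338 -0.2589  0.068 ]
 [ 0.5424 -0.3778  0.068 ]
 [ 0.5588 -0.2838  0.068 ]
 [ 0.5626 -0.352   0.068 ]]
[ 0.49504754 -0.32110784] [-0.0008 -0.0015  0.0006 -0.0007 -0.0002 -0.0001  0.0003]
```

View pics/cw19.png

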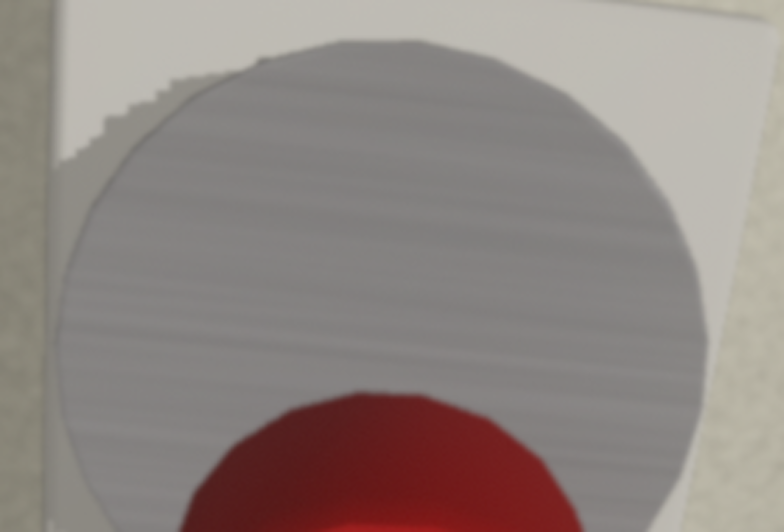

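carry_out:
  deltas: [-1,0,0.25,0.5,0,-1,0,0,1.2,0,-1,0,0,1.8,0,-1,0,0,1.8,0,-1,0,0,1.2,0,-1,0,0,0.8,0,-1,0,0,0.5,0,-1,0,0,0.3,0,-1,0,0,0.2,0,-1,0,0,0.1,0,-1,0,0,0.1,0,-1,0,0,0,0,-1,0,0,0,0]

```text
clock: 40.58
position: [0.4963, -0.3226, 0.0781]
tool_rot: [-3.141, -0.0, -1.501]
force: [0.2, 0.1, -0.6]
grip_width: 0.0592
```

carry_out:
  deltas: [-1,0,0,0.1,0,-1,0,0,0.1,0,-1,0,0,0,0,-1,0,0,0,0]

```text
clock: 40.92
position: [0.4961, -0.3225, 0.0758]
tool_rot: [3.142, 0.0, -1.501]
force: [0.1, 1.0, -1.5]
grip_width: 0.0595
```

carry_out:
  deltas: [-1,0,0,0.1,0,-1,0,0,0,0,-1,0,0,0,0]

```text
clock: 41.17
position: [0.4961, -0.3225, 0.0747]
tool_rot: [3.141, -0.0, -1.501]
force: [0.1, 0.2, -0.7]
grip_width: 0.0594
```

carry_out:
  deltas: [-1,0,0,0.1,0,-1,0,0,0,0,-1,0,0,0,0]

```text
clock: 41.42
position: [0.4961, -0.3226, 0.0738]
tool_rot: [3.142, -0.0, -1.501]
force: [0.4, 0.4, -0.7]
grip_width: 0.0593
```

carry_out:
  deltas: [-1,0,0,0.1,0,-1,0,0,0,0,-1,0,0,0,0]

```text
clock: 41.67
position: [0.4962, -0.3226, 0.0731]
tool_rot: [-3.141, -0.0, -1.501]
force: [-1.4, -0.3, 4.4]
grip_width: 0.0595
```

carry_out:
  deltas: [-1,0,0,0.05,0,-1,0,0,0,0,-1,0,0,0,0]

```text
clock: 41.92
position: [0.4962, -0.3226, 0.073]
tool_rot: [-3.141, 0.0, -1.501]
force: [-3.6, 3.0, 15.2]
grip_width: 0.0591
```

Contact with the plate. Release, rise, then look.

carry_out:
  deltas: [-1,0,0,-0.1,0,-1,0,0,0,0,0.5,0,0,0,0,0.8,0,0,0,0,1,0,0,0,0,1,0,0,0,0,1,0,0,0,0,1,0,0,-0.5,0,1,0,0,-1.5,0,1,0,0,-2.5,0,1,0,0,-3,0,1,0,0,-3,0,1,0,0,-3,0,1,0,0,-1,0,1,0,0,0,0,1,0,0,0,0]

```text
clock: 43.25
position: [0.4963, -0.3223, 0.2185]
tool_rot: [-3.141, 0.0, -1.5]
force: [0.1, 0.2, -0.3]
grip_width: 0.0855
```

Run:
```python
from h import *
W=calibration('wrist')
plan(.535,.274,.22,.07)
f=grab_frame('wrist'); cv2.imwrite("pics/w20.png",f[:,:,::-1])
import pickle; pickle.dump(W,open('w2.pkl','wb'))
```

```text
now [ 0.4963 -0.3223  0.2185] [-3.1408  0.     -1.5005] w 0.0855 t 43.25
before turn tool dx,dy,dz cm [-59.21  -8.05  -0.15] turn -89.98
after turn tool dx,dy,dz cm [  8.03 -59.22  -0.15] turn -89.98
```

View pics/w20.png

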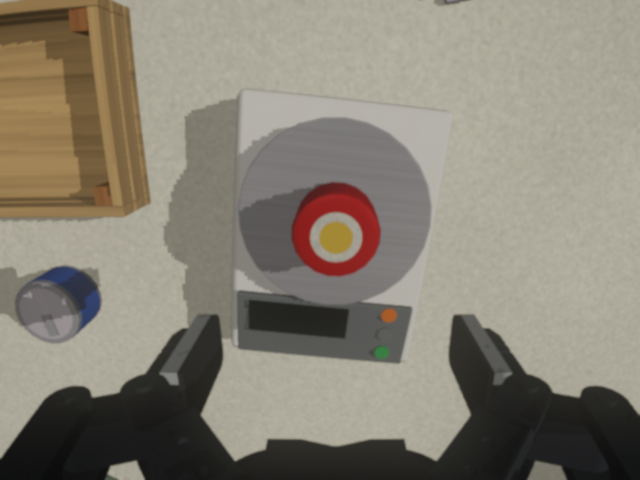

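Run:
```python
from h import *
import pickle
from scipy.optimize import least_squares
W=pickle.load(open('w2.pkl','rb'))
print('cheese',back(W,(336,238),.112))
P=back(W,[(239,210),(431,212),(336,118),(335,305),(272,140),(397,142)],.068)
r=least_squares(lambda c:np.hypot(P[:,0]-c[0],P[:,1]-c[1])-.074,[.498,-.322]); print(r.x,r.fun.round(4))
```

```text
cheese [[ 0.49513426 -0.32179552  0.112     ]]
[ 0.49563962 -0.32064924] [-0.0017 -0.001  -0.0002 -0.0017 -0.0003 -0.0013]
```

carry_out:
  deltas: [1,0,0,0,-5,1,0,0,0,-7,1,0,0,0,-7,1,0,0,0,-7,1,0,0,0,-7,1,0,0,0,-7,1,0,0,0,-7,1,0,0,0,-7,1,0,0,0,-7,1,0,0,0,-7,1,0,0,0,-7,1,0,0,0,-7,1,0,0,0,-5,1,0,0,0,-3,1,0.1,-0.8,0,0,1,0.3,-2,0,0,1,0.4,-3,0,0]
  newtons: 40

```text
clock: 44.72
position: [0.4991, -0.2648, 0.2173]
tool_rot: [3.141, 0.001, 0.064]
force: [-0.4, 0.4, -0.8]
grip_width: 0.0851
```

carry_out:
  deltas: [1,0.4,-3.4,0,0,1,0.4,-3.4,0,0,1,0.4,-3.4,0,0,1,0.4,-3.4,0,0,1,0.4,-3.4,0,0,1,0.5,-3.4,0,0,1,0.5,-3.4,0,0,1,0.5,-3.4,0,0,1,0.5,-3.4,0,0,1,0.5,-3.4,0,0,1,0.5,-3.4,0,0,1,0.5,-3.4,0,0,1,0.5,-3.4,0,0,1,0.5,-3.4,0,0,1,0.4,-3,0,0,1,0.3,-1.6,0,0,1,0,-0.8,0,0,1,0,-0.4,0,0,1,0,0,0,0,1,0,0,0,0]

```text
clock: 46.38
position: [0.5346, 0.2721, 0.2182]
tool_rot: [3.141, 0.0, 0.068]
force: [-0.3, -0.4, -0.3]
grip_width: 0.0856
```

Run:
```python
from h import *
W=calibration('wrist')
plan(.5351,.2736,.0827,.07)
f=grab_frame('wrist'); cv2.imwrite("pics/w21.png",f[:,:,::-1])
```

```text
now [0.5346 0.2721 0.2182] [3.141e+00 2.000e-04 6.810e-02] w 0.0856 t 46.38
before turn tool dx,dy,dz cm [ 0.06 -0.14 13.55] turn -0.11
after turn tool dx,dy,dz cm [ 0.06 -0.14 13.55] turn -0.11
```

View pics/w21.png

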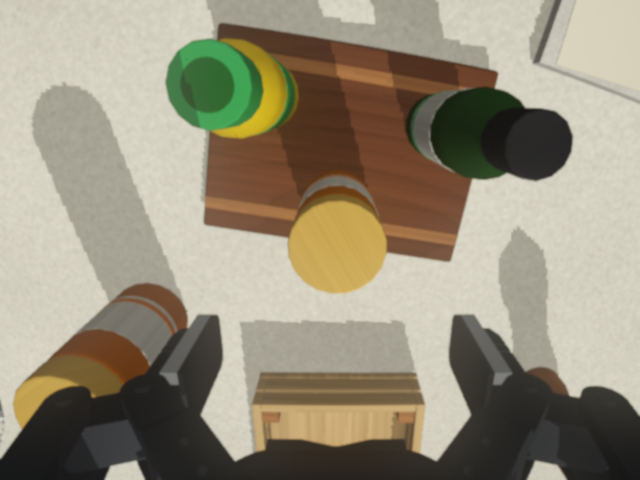

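carry_out:
  deltas: [1,0,0,0.5,0,1,0,0,1.5,0,1,0,0,2.2,0,1,0,0,2.2,0,1,0,0,2.2,0,1,0,0,2,0,1,0,0,1.4,0,1,0,0,0.8,0,1,0,0,0.4,0,1,0,0,0.2,0,1,0,0,0,0,1,0,0,0,0,1,0,0,0,0]

```text
clock: 47.52
position: [0.5349, 0.2738, 0.0851]
tool_rot: [-3.141, -0.001, 0.07]
force: [-0.0, 0.5, 0.3]
grip_width: 0.0857
```

Run:
```python
from h import *
plan(.5351,.2736,.0827,.07)
```

```text
now [0.5349 0.2738 0.0851] [-3.141e+00 -1.000e-03  6.990e-02] w 0.0857 t 47.52
before turn tool dx,dy,dz cm [0.02 0.02 0.24] turn -0.0
after turn tool dx,dy,dz cm [0.02 0.02 0.24] turn -0.0
```

Aligned to 0.2 mm. Close and lift.

carry_out:
  deltas: [1,0,0,0.2,0,0.7,0,0,0,0,0.6,0,0,0,0,0.5,0,0,0,0,0.45,0,0,0,0,0.3,0,0,0,0,0,0,0,0,0,-1,0,0,0,0,-1,0,0,0,0,-1,0,0,0,0,-1,0,0,0,0]

```text
clock: 48.43
position: [0.5347, 0.2737, 0.0826]
tool_rot: [-3.141, -0.0, 0.07]
force: [-0.4, 0.1, 6.1]
grip_width: 0.0593
```

carry_out:
  deltas: [-1,0,0,-0.2,0,-1,0,0,-0.4,0,-1,0,0,-0.8,0,-1,0,0,-1.4,0,-1,0,0,-2,0,-1,0,0,-2,0,-1,0,0,-1.4,0,-1,0,0,-0.8,0,-1,0,0,-0.4,0,-1,0,0,0,0,-1,0,0,0,0]

```text
clock: 49.35
position: [0.5342, 0.2735, 0.1757]
tool_rot: [3.141, 0.001, 0.07]
force: [0.4, 0.1, -3.4]
grip_width: 0.0588
```

Run:
```python
from h import *
plan(.5304,-.0294,.0727,.07)
```

```text
now [0.5342 0.2735 0.1757] [3.1412e+00 7.0000e-04 7.0100e-02] w 0.0588 t 49.35
before turn tool dx,dy,dz cm [-2.5  30.19 10.3 ] turn 0.01
after turn tool dx,dy,dz cm [-2.5  30.19 10.3 ] turn 0.01
```

carry_out:
  deltas: [-1,0,0.6,0,0,-1,-0.1,1.4,0,0,-1,-0.2,2.2,0,0,-1,-0.2,2.6,0,0,-1,-0.2,2.6,0,0,-1,-0.2,2.6,0,0,-1,-0.2,2.6,0,0,-1,-0.3,2.6,0,0,-1,-0.3,2.6,0,0,-1,-0.3,2.6,0,0,-1,-0.3,2.6,0,0,-1,-0.2,2.2,0,0,-1,0,1.6,0,0,-1,0,0.9,0,0,-1,0,0.5,0,0,-1,0,0,0.6,0,-1,0,0,1.4,0,-1,0,0,2,0,-1,0,0,1.6,0]

```text
clock: 50.93
position: [0.5304, -0.0281, 0.1188]
tool_rot: [-3.141, 0.0, 0.072]
force: [0.7, 0.9, -3.7]
grip_width: 0.059
```

carry_out:
  deltas: [-1,0,0,1.0,0,-1,0,0,0.8,0,-1,0,0,0.5,0,-1,0,0,0.3,0,-1,0,0,0.1,0,-1,0,0,0,0,-1,0,0,0,0]

```text
clock: 51.52
position: [0.5311, -0.0294, 0.0938]
tool_rot: [-3.142, -0.001, 0.07]
force: [-0.1, -0.2, -3.8]
grip_width: 0.0592
```

Run:
```python
from h import *
plan(.5304,-.0294,.0727,.07)
```

```text
now [ 0.5311 -0.0294  0.0938] [-3.1415e+00 -8.0000e-04  6.9900e-02] w 0.0592 t 51.52
before turn tool dx,dy,dz cm [-0.07 -0.    2.11] turn -0.0
after turn tool dx,dy,dz cm [-0.07 -0.    2.11] turn -0.0
```

carry_out:
  deltas: [-1,-0.1,0,0.7,0,-1,0,0,0.6,0,-1,0,0,0.3,0,-1,0,0,0.2,0,-1,0,0,0.1,0,-1,0,0,0.1,0,-1,0,0,0,0,-1,0,0,0,0]

```text
clock: 52.18
position: [0.5298, -0.0295, 0.0734]
tool_rot: [3.142, -0.0, 0.07]
force: [-0.3, 0.6, -3.7]
grip_width: 0.0588
```

carry_out:
  deltas: [-1,0,0,0.1,0,-1,0,0,0,0,-1,0,0,0,0]

```text
clock: 52.43
position: [0.53, -0.0295, 0.0726]
tool_rot: [-3.142, -0.001, 0.07]
force: [-0.6, 0.1, 3.1]
grip_width: 0.0592
```

carry_out:
  deltas: [-1,0,0,0.1,0,-1,0,0,0,0,-1,0,0,0,0]

```text
clock: 52.68
position: [0.5304, -0.0295, 0.0722]
tool_rot: [-3.141, -0.002, 0.07]
force: [-1.2, 0.8, 16.0]
grip_width: 0.059
```

carry_out:
  deltas: [-1,0,0,-0.1,0,-1,0,0,0,0,0.5,0,0,0,0,0.8,0,0,0,0,1,0,0,0,0,1,0,0,0,0,1,0,0,0,0,1,0,0,-0.5,0,1,0,0,-1.5,0,1,0,0,-3,0,1,0,0,-3,0,1,0,0,-3,0,1,0,0,-3,0,1,0,0,-2.5,0,1,0,0,-1,0,1,0,0,0,0,1,0,0,0,0]

```text
clock: 54.1
position: [0.5297, -0.0294, 0.2473]
tool_rot: [-3.141, -0.001, 0.07]
force: [0.2, 0.1, -0.2]
grip_width: 0.0855
```

Run:
```python
from h import *
W=calibration('wrist')
plan(.4712,.3574,.1395,.07)
f=grab_frame('wrist'); cv2.imwrite("pics/w22.png",f[:,:,::-1])
```

```text
now [ 0.5297 -0.0294  0.2473] [-3.1414e+00 -5.0000e-04  7.0200e-02] w 0.0855 t 54.1
before turn tool dx,dy,dz cm [ -3.12 -38.99  10.78] turn 0.01
after turn tool dx,dy,dz cm [ -3.13 -38.99  10.78] turn 0.01
```

View pics/w22.png

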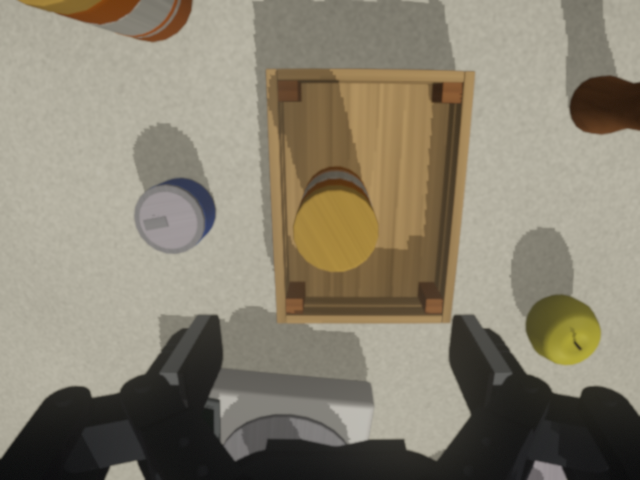

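carry_out:
  deltas: [1,-0.1,-1,0,0,1,-0.2,-2,0,0,1,-0.2,-3,0,0,1,-0.2,-3.2,0,0,1,-0.2,-3.2,0,0,1,-0.2,-3.2,0,0,1,-0.2,-3.2,0,0,1,-0.3,-3.2,0,0,1,-0.3,-3.2,0,0,1,-0.3,-3.2,0,0,1,-0.3,-3.2,0,0,1,-0.3,-3.2,0,0,1,-0.2,-2.4,0,0,1,-0.1,-1.2,0,0,1,0,-0.6,0,0,1,0,0,0.5,0,1,0,0,1.0,0,1,0,0,1,0,1,0,0,0.5,0,1,0,0,0,0]

```text
clock: 55.82
position: [0.4713, 0.3561, 0.2156]
tool_rot: [3.14, 0.002, 0.069]
force: [0.2, -0.1, -0.5]
grip_width: 0.0853
```

Run:
```python
from h import *
W=calibration('wrist')
plan(.4712,.3574,.1395,.07)
f=grab_frame('wrist'); cv2.imwrite("pics/w23.png",f[:,:,::-1])
```

```text
now [0.4713 0.3561 0.2156] [3.1399e+00 1.8000e-03 6.8700e-02] w 0.0853 t 55.82
before turn tool dx,dy,dz cm [-0.   -0.14  7.61] turn -0.07
after turn tool dx,dy,dz cm [-0.   -0.14  7.61] turn -0.07
```

View pics/w23.png

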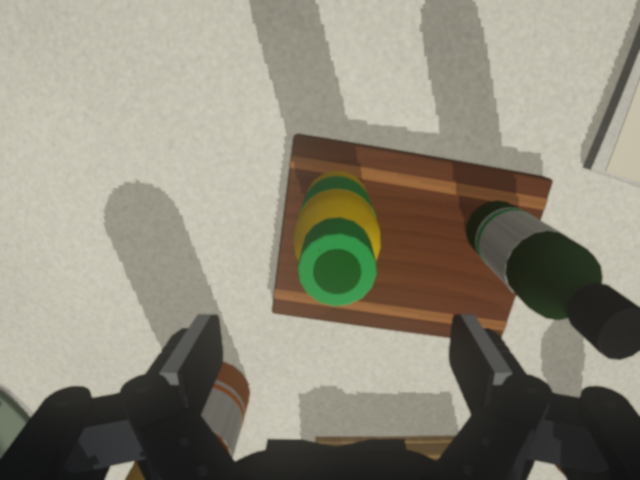

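carry_out:
  deltas: [1,0,0,0.5,0,1,0,0,1.2,0,1,0,0,1.8,0,1,0,0,1.8,0,1,0,0,1.0,0,1,0,0,0.6,0,1,0,0,0.3,0,1,0,0,0.2,0,1,0,0,0,0,1,0,0,0,0,1,0,0,0,0]

```text
clock: 56.78
position: [0.4718, 0.3576, 0.1439]
tool_rot: [-3.141, -0.001, 0.07]
force: [0.0, 0.4, 0.1]
grip_width: 0.0857
```

Run:
```python
from h import *
plan(.4712,.3574,.1395,.07)
```

```text
now [0.4718 0.3576 0.1439] [-3.141e+00 -7.000e-04  7.000e-02] w 0.0857 t 56.78
before turn tool dx,dy,dz cm [-0.06  0.02  0.44] turn -0.0
after turn tool dx,dy,dz cm [-0.06  0.02  0.44] turn -0.0
```

carry_out:
  deltas: [1,-0.05,0,0.3,0,0.4,0,0,0.1,0,0.2,0,0,0,0,0.1,0,0,0,0,0.1,0,0,0,0,0,0,0,0,0,-0.3,0,0,0,0,-1,0,0,0,0,-1,0,0,0,0,-1,0,0,0,0,-1,0,0,0,0]

```text
clock: 57.7
position: [0.4712, 0.3575, 0.1395]
tool_rot: [-3.141, -0.0, 0.07]
force: [0.5, -0.5, 5.0]
grip_width: 0.0391
```

carry_out:
  deltas: [-1,0,0,-0.2,0,-1,0,0,-0.4,0,-1,0,0,-0.8,0,-1,0,0,-1.4,0,-1,0,0,-2,0,-1,0,0,-2,0,-1,0,0,-2,0,-1,0,0,-1.4,0,-1,0,0,-0.8,0,-1,0,0,-0.4,0,-1,0,0,0,0,-1,0,0,0,0]

```text
clock: 58.7
position: [0.4708, 0.3572, 0.2527]
tool_rot: [3.141, 0.001, 0.07]
force: [0.8, -0.5, -3.5]
grip_width: 0.0396
```

Run:
```python
from h import *
plan(.5723,.0316,.1295,.07)
```

```text
now [0.4708 0.3572 0.2527] [3.141e+00 7.000e-04 7.010e-02] w 0.0396 t 58.7
before turn tool dx,dy,dz cm [ 7.85 33.19 12.32] turn 0.0
after turn tool dx,dy,dz cm [ 7.85 33.19 12.32] turn 0.0
```

carry_out:
  deltas: [-1,0.2,0.6,0,0,-1,0.3,1.4,0,0,-1,0.5,2.2,0,0,-1,0.6,2.6,0,0,-1,0.6,2.6,0,0,-1,0.6,2.6,0,0,-1,0.6,2.6,0,0,-1,0.6,2.6,0,0,-1,0.6,2.6,0,0,-1,0.6,2.6,0,0,-1,0.6,2.6,0,0,-1,0.6,2.6,0,0,-1,0.5,2.0,0,0,-1,0.5,1.6,0,0,-1,0.3,1.2,0,0,-1,0.2,0.8,0,0,-1,0,0,0,0,-1,0,0,0.5,0,-1,0,0,0.5,0,-1,0,0,0,0]

```text
clock: 60.37
position: [0.5723, 0.0328, 0.242]
tool_rot: [-3.141, 0.002, 0.072]
force: [-0.5, 0.8, -4.2]
grip_width: 0.0389
```

Run:
```python
from h import *
plan(.5723,.0316,.1295,.07)
f=grab_frame('scene'); cv2.imwrite("pics/s24.png",f[:,:,::-1])
```

```text
now [0.5723 0.0328 0.242 ] [-3.1414e+00  1.7000e-03  7.1500e-02] w 0.0389 t 60.37
before turn tool dx,dy,dz cm [-1.000e-02  1.200e-01  1.125e+01] turn 0.09
after turn tool dx,dy,dz cm [-1.000e-02  1.200e-01  1.125e+01] turn 0.09
```

View pics/s24.png

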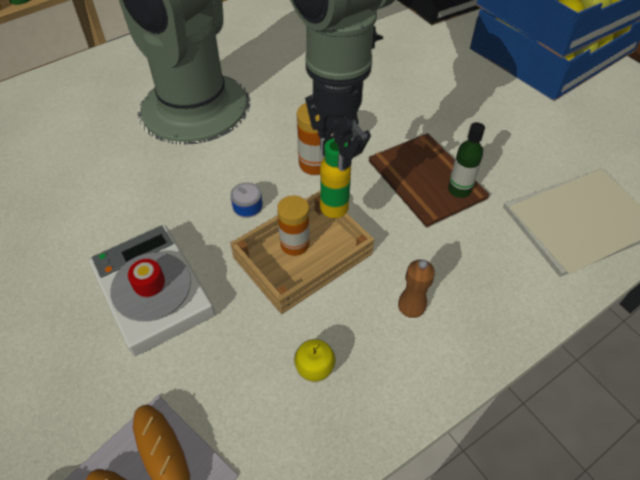

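carry_out:
  deltas: [-1,0,0,0.6,0,-1,0,0,1.4,0,-1,0,0,2,0,-1,0,0,2,0,-1,0,0,1.4,0,-1,0,0,0.8,0,-1,0,0,0.4,0,-1,0,0,0.2,0,-1,0,0,0,0,-1,0,0,0,0,-1,0,0,0,0]

```text
clock: 61.33
position: [0.5734, 0.0318, 0.156]
tool_rot: [-3.141, -0.001, 0.07]
force: [-0.9, 0.2, -3.8]
grip_width: 0.0388
```

Run:
```python
from h import *
plan(.5723,.0316,.1295,.07)
```

```text
now [0.5734 0.0318 0.156 ] [-3.1415e+00 -1.1000e-03  7.0000e-02] w 0.0388 t 61.33
before turn tool dx,dy,dz cm [-0.11  0.01  2.65] turn -0.0
after turn tool dx,dy,dz cm [-0.11  0.01  2.65] turn -0.0
```

carry_out:
  deltas: [-1,-0.1,0,0.8,0,-1,0,0,0.8,0,-1,0,0,0.4,0,-1,0,0,0.3,0,-1,0,0,0.1,0,-1,0,0,0.1,0,-1,0,0,0,0,-1,0,0,0,0]

```text
clock: 62.0
position: [0.5722, 0.0317, 0.1304]
tool_rot: [-3.142, -0.0, 0.07]
force: [0.2, -0.1, -3.8]
grip_width: 0.0389
```

carry_out:
  deltas: [-1,0,0,0.1,0,-1,0,0,0,0,-1,0,0,0,0]

```text
clock: 62.25
position: [0.5723, 0.0316, 0.1295]
tool_rot: [-3.142, -0.001, 0.07]
force: [0.3, -0.2, 0.0]
grip_width: 0.0391
```

carry_out:
  deltas: [-1,0,0,0.1,0,-1,0,0,0,0,-1,0,0,0,0]

```text
clock: 62.5
position: [0.5727, 0.0317, 0.1294]
tool_rot: [-3.141, -0.002, 0.07]
force: [-2.4, 0.3, 15.2]
grip_width: 0.0389
```

carry_out:
  deltas: [-1,0,0,-0.1,0,-1,0,0,0,0,0,0,0,0,0,0.4,0,0,0,0,0.8,0,0,0,0,1,0,0,0,0,1,0,0,0,0,1,0,0,0,0,1,0,0,-0.5,0,1,0,0,-1.5,0,1,0,0,-3,0,1,0,0,-3,0,1,0,0,-3,0,1,0,0,-2,0,1,0,0,-1,0,1,0,0,0,0,1,0,0,0,0]

```text
clock: 63.92
position: [0.5719, 0.0317, 0.2691]
tool_rot: [-3.141, -0.0, 0.07]
force: [0.4, 0.1, -0.9]
grip_width: 0.0851
```

Run:
```python
from h import *
plan(.6119,.3452,.1595,.07)
f=grab_frame('wrist'); cv2.imwrite("pics/w25.png",f[:,:,::-1])
```

```text
now [0.5719 0.0317 0.2691] [-3.1414e+00 -1.0000e-04  7.0100e-02] w 0.0851 t 63.92
before turn tool dx,dy,dz cm [  6.18 -30.99  10.96] turn 0.01
after turn tool dx,dy,dz cm [  6.18 -30.99  10.96] turn 0.01
```

View pics/w25.png

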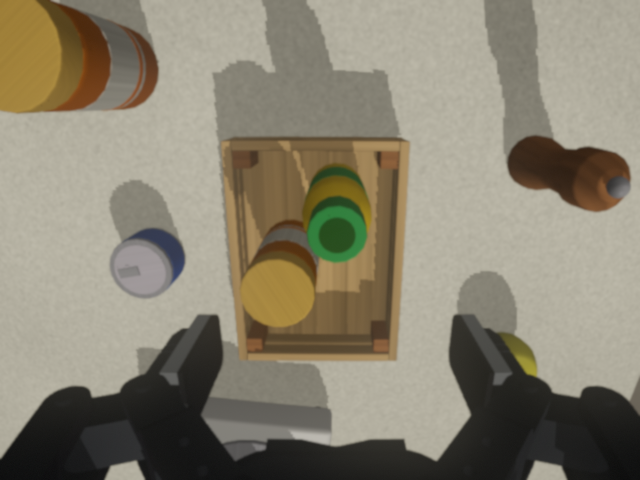

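carry_out:
  deltas: [1,0.2,-1,0,0,1,0.4,-2,0,0,1,0.6,-3,0,0,1,0.6,-3,0,0,1,0.6,-3,0,0,1,0.6,-3,0,0,1,0.6,-3,0,0,1,0.6,-3,0,0,1,0.6,-3,0,0,1,0.6,-3,0,0,1,0.4,-2,0,0,1,0.3,-1.4,0,0,1,0.1,-0.6,0,0,1,0,0,0.5,0,1,0,0,1,0,1,0,0,0.5,0,1,0,0,0,0,1,0,0,0,0]

```text
clock: 65.47
position: [0.6122, 0.3442, 0.249]
tool_rot: [3.141, 0.001, 0.069]
force: [-0.6, 0.1, -0.3]
grip_width: 0.0856
```

Run:
```python
from h import *
plan(.6119,.3452,.1605,.07)
f=grab_frame('wrist'); cv2.imwrite("pics/w26.png",f[:,:,::-1])
```

```text
now [0.6122 0.3442 0.249 ] [3.1411e+00 6.0000e-04 6.8900e-02] w 0.0856 t 65.47
before turn tool dx,dy,dz cm [-0.03 -0.1   8.85] turn -0.06
after turn tool dx,dy,dz cm [-0.03 -0.1   8.85] turn -0.06
```

View pics/w26.png

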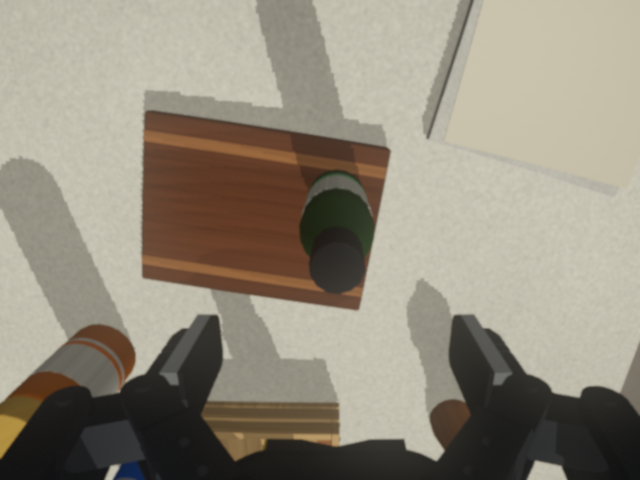

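carry_out:
  deltas: [1,0,0,0.5,0,1,0,0,1.2,0,1,0,0,1.8,0,1,0,0,1.8,0,1,0,0,1.4,0,1,0,0,0.8,0,1,0,0,0.5,0,1,0,0,0.3,0,1,0,0,0,0,1,0,0,0,0,1,0,0,0,0]

```text
clock: 66.43
position: [0.6126, 0.3454, 0.1671]
tool_rot: [-3.141, -0.001, 0.07]
force: [-0.6, 0.8, -0.4]
grip_width: 0.0853
```

Run:
```python
from h import *
plan(.6119,.3452,.1605,.07)
```

```text
now [0.6126 0.3454 0.1671] [-3.141e+00 -1.000e-03  6.990e-02] w 0.0853 t 66.43
before turn tool dx,dy,dz cm [-0.07  0.01  0.66] turn -0.0
after turn tool dx,dy,dz cm [-0.07  0.01  0.66] turn -0.0
```

carry_out:
  deltas: [1,-0.05,0,0.4,0,0.6,0,0,0.2,0,0.3,0,0,0,0,0,0,0,0,0,-0.1,0,0,0,0,-0.1,0,0,0,0,-0.3,0,0,0,0,-0.5,0,0,0,0,-1,0,0,0,0,-1,0,0,0,0,-1,0,0,0,0,-1,0,0,0,0]

```text
clock: 67.43
position: [0.612, 0.3452, 0.1605]
tool_rot: [-3.141, -0.001, 0.07]
force: [1.6, -0.2, 2.8]
grip_width: 0.029
```

carry_out:
  deltas: [-1,0,0,-0.2,0,-1,0,0,-0.4,0,-1,0,0,-0.8,0,-1,0,0,-1.4,0,-1,0,0,-2,0,-1,0,0,-2,0,-1,0,0,-2,0,-1,0,0,-2,0,-1,0,0,-2,0,-1,0,0,-2,0,-1,0,0,-1.8,0,-1,0,0,-1.4,0,-1,0,0,-1,0,-1,0,0,-0.4,0,-1,0,0,0,0,-1,0,0,0,0]

```text
clock: 68.77
position: [0.6115, 0.3451, 0.3535]
tool_rot: [3.141, 0.001, 0.07]
force: [-0.6, 0.2, -5.8]
grip_width: 0.0293
```

Run:
```python
from h import *
plan(.5756,-.0934,.1505,.07)
```

```text
now [0.6115 0.3451 0.3535] [3.1411e+00 9.0000e-04 7.0000e-02] w 0.0293 t 68.77
before turn tool dx,dy,dz cm [-6.65 43.49 20.3 ] turn -0.0
after turn tool dx,dy,dz cm [-6.65 43.49 20.3 ] turn -0.0
```

carry_out:
  deltas: [-1,-0.1,0.5,0,0,-1,-0.2,1,0,0,-1,-0.3,1.6,0,0,-1,-0.3,2.2,0,0,-1,-0.4,2.6,0,0,-1,-0.4,2.6,0,0,-1,-0.4,2.6,0,0,-1,-0.4,2.6,0,0,-1,-0.4,2.6,0,0,-1,-0.4,2.6,0,0,-1,-0.4,2.6,0,0,-1,-0.4,2.6,0,0,-1,-0.4,2.6,0,0,-1,-0.4,2.6,0,0,-1,-0.4,2.6,0,0,-1,-0.4,2.6,0,0,-1,-0.4,2.6,0,0,-1,-0.3,2,0,0,-1,-0.2,1.4,0,0,-1,-0.1,1,0,0]

```text
clock: 70.43
position: [0.5742, -0.0961, 0.3542]
tool_rot: [3.141, 0.0, 0.067]
force: [-1.1, 0.8, -5.6]
grip_width: 0.0289
```

carry_out:
  deltas: [-1,0,0,0,0,-1,0,0,0,0,-1,0,0,0.5,0,-1,0,0,1.2,0,-1,0,0,1.8,0,-1,0,0,2,0,-1,0,0,2,0,-1,0,0,1,0,-1,0,0,0.5,0,-1,0,0,0,0,-1,0,0,0,0]

```text
clock: 71.35
position: [0.5757, -0.0932, 0.2649]
tool_rot: [3.141, -0.001, 0.07]
force: [-0.4, -0.3, -4.9]
grip_width: 0.0294
```

Run:
```python
from h import *
plan(.5756,-.0934,.1505,.07)
f=grab_frame('scene'); cv2.imwrite("pics/s27.png",f[:,:,::-1])
```

```text
now [ 0.5757 -0.0932  0.2649] [ 3.1415e+00 -6.0000e-04  7.0400e-02] w 0.0294 t 71.35
before turn tool dx,dy,dz cm [-1.000e-02  2.000e-02  1.144e+01] turn 0.02
after turn tool dx,dy,dz cm [-1.000e-02  2.000e-02  1.144e+01] turn 0.02
```

View pics/s27.png

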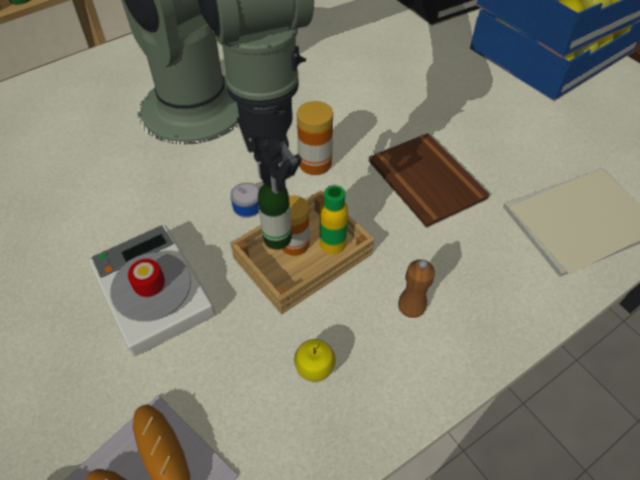

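carry_out:
  deltas: [-1,0,0,0.5,0,-1,0,0,1.4,0,-1,0,0,2,0,-1,0,0,2,0,-1,0,0,1.4,0,-1,0,0,0.8,0,-1,0,0,0.5,0,-1,0,0,0.2,0,-1,0,0,0,0,-1,0,0,0,0,-1,0,0,0,0]

```text
clock: 72.32
position: [0.5757, -0.0935, 0.1771]
tool_rot: [3.141, -0.001, 0.07]
force: [-0.2, -0.1, -6.0]
grip_width: 0.0289
```

Run:
```python
from h import *
plan(.5756,-.0934,.1505,.07)
```

```text
now [ 0.5757 -0.0935  0.1771] [ 3.1415e+00 -1.2000e-03  6.9900e-02] w 0.0289 t 72.32
before turn tool dx,dy,dz cm [-0.01 -0.01  2.66] turn -0.01
after turn tool dx,dy,dz cm [-0.01 -0.01  2.66] turn -0.01
```

carry_out:
  deltas: [-1,0,0,0.8,0,-1,0,0,0.8,0,-1,0,0,0.4,0,-1,0,0,0.3,0,-1,0,0,0.1,0,-1,0,0,0.1,0,-1,0,0,0,0,-1,0,0,0,0]

```text
clock: 72.98
position: [0.5754, -0.0935, 0.1514]
tool_rot: [3.142, -0.0, 0.07]
force: [-0.4, 0.4, -5.8]
grip_width: 0.0291
```

carry_out:
  deltas: [-1,0,0,0.1,0,-1,0,0,0,0,-1,0,0,0,0]

```text
clock: 73.23
position: [0.5755, -0.0935, 0.1505]
tool_rot: [3.142, -0.001, 0.07]
force: [1.0, 0.7, -3.5]
grip_width: 0.0291
```

carry_out:
  deltas: [-1,0,0,0.1,0,-1,0,0,0,0,-1,0,0,0,0]

```text
clock: 73.48
position: [0.5761, -0.0935, 0.1504]
tool_rot: [3.141, -0.002, 0.07]
force: [-1.2, 1.0, 10.7]
grip_width: 0.0292
```

Contact. Release, rise and check.

carry_out:
  deltas: [-1,0,0,-0.1,0,-1,0,0,0,0,-0.2,0,0,0,0,0.2,0,0,0,0,0.6,0,0,0,0,1,0,0,0,0,1,0,0,0,0,1,0,0,0,0,1,0,0,-0.5,0,1,0,0,-1.5,0,1,0,0,-3,0,1,0,0,-3,0,1,0,0,-3,0,1,0,0,-2,0,1,0,0,-1,0,1,-1,0,0,0,1,-2,0,0,0,1,-2,0,0,0,1,-1,0,0,0,1,0,0,0,0]

```text
clock: 75.15
position: [0.514, -0.0979, 0.2905]
tool_rot: [-3.141, 0.0, 0.069]
force: [0.5, -0.0, 0.2]
grip_width: 0.0856
```

carry_out:
  deltas: [1,0,0,0,0,1,0,-2,0,0,1,0,-3,0,0,1,0,-4,0,0,1,0,-4,0,0,1,0,-4,0,0,1,0,-4,0,0,1,0,-4,0,0,1,0,-4,0,0,1,0,-4,0,0,1,0,-4,0,0,1,0,-3,0,0,1,0,-1,0,0,1,0,0,0,0,1,0,0,0,0]

```text
clock: 76.4
position: [0.4871, 0.3116, 0.2897]
tool_rot: [3.141, 0.0, 0.071]
force: [-0.2, 0.5, 0.5]
grip_width: 0.0854
```

Run:
```python
from h import *
s=status.observe(); print(s['clock'],s['position'])
for n in ['top','scene']:
    f=grab_frame(n); cv2.imwrite(f"pics/{n}28.png",f[:,:,::-1])
a=cv2.imread('pics/top28.png')[190:300,262:402]; b=cv2.imread('pics/scene28.png')[170:320,220:390]
cv2.imwrite('pics/ctop28.png',cv2.resize(a,None,fx=5,fy=5,interpolation=cv2.INTER_CUBIC))
cv2.imwrite('pics/cscene28.png',cv2.resize(b,None,fx=4,fy=4,interpolation=cv2.INTER_CUBIC))
```

```text
76.4 [0.487126   0.31161536 0.2897198 ]
```

View pics/top28.png

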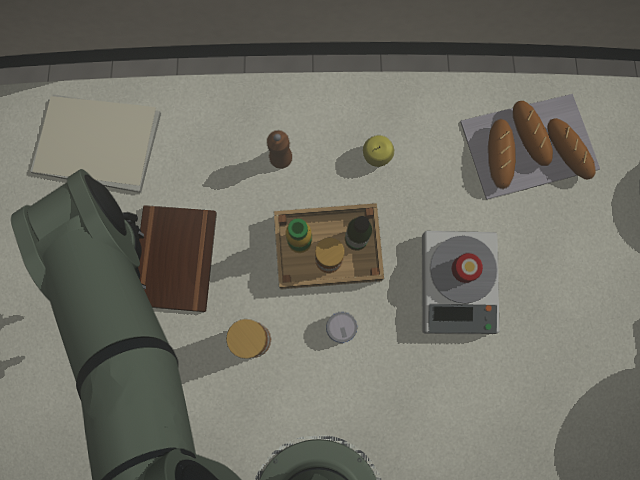

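View pics/scene28.png

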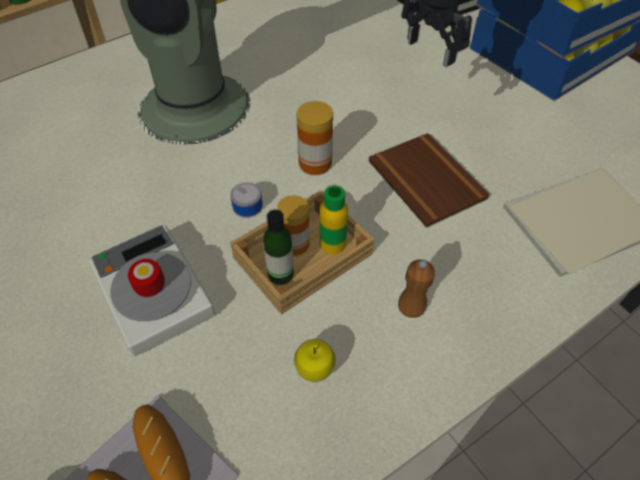

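View pics/ctop28.png

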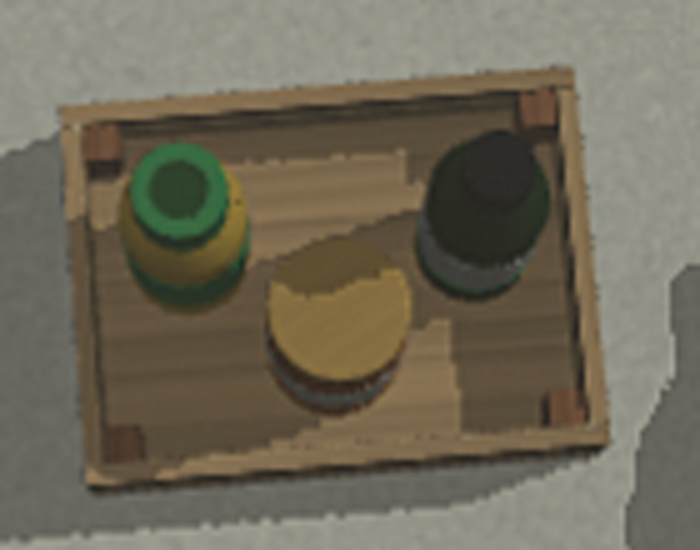

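View pics/cscene28.png

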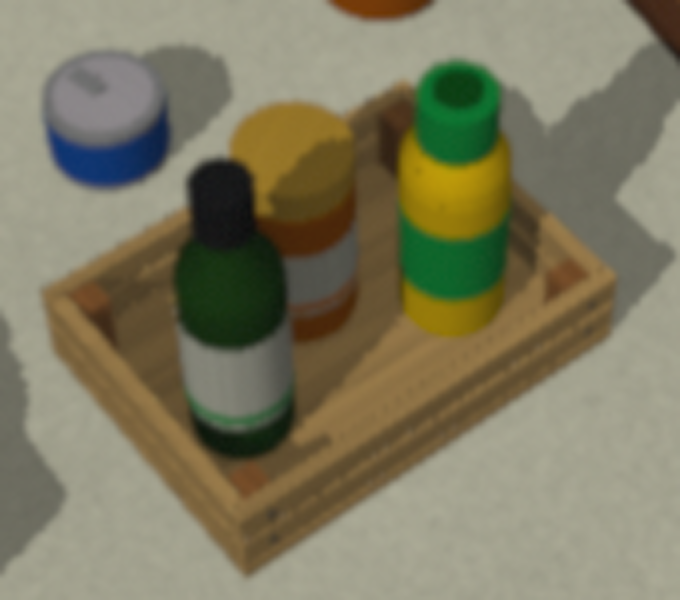

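The crops are practically the same as at the start, with the three items in place and upright. I check the cheese centring once in the top and scene views, then hand in.

Run:
```python
from h import *
T=calibration('top');S=calibration('scene')
print(back(T,(469.5,267),.112),back(S,(144.5,271),.112))
s=status.observe();print(s['clock'],s['force'],np.abs(s['qd']).max())
print(job.job_done())
```

```text
[[ 0.49315426 -0.32319544  0.112     ]] [[ 0.49929865 -0.32171004  0.112     ]]
76.5 [-0.14832178 -0.21227972 -0.32443457] 0.008952644609161434
the job is handed in; nothing more can be done
None
```

The job is done and handed in at 76.5 s of the 147 s allowed. I stood the oil, mustard and honey on the dark board and set the cheese on the scale plate. Then I returned the honey, mustard and oil to their crate places, setting each thing down gently on contact. The honey I moved was the 60 mm jar in the crate; the bigger look-alike was not touched.

**Crate items:** In the last top and scene pictures all three stand upright. They match the starting crops to within about a pixel, and the placing poses repeated the original grasp poses to within about 0.5 mm.

**Cheese:** It sits about 1–2 mm from the plate's centre, measured against the plate separately in each camera. The cameras do differ from each other by about 6 mm in x (top 0.493 m, scene 0.499 m), a mismatch that was there for the plate too, so I aimed between them.

**Bystanders:** The tin, mill and apple look unmoved. The gripper was clear of everything at hand-in, and no check failed. Setting-down forces I read stayed below 25 N.

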